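Index the swivel table and clear its nest

TASK

The heat sink on the swivel table is finished and belongs in the green tray. Pull up the table's red plunger and twist it so that it stays out when you let go, push the table round by a peg until the nest faces the green tray, and twist the plunger back so that it drops in and locks the table there. Then slide the heat sink straight out of its nest into the green tray without lifting it, so that it lies wholly inside the rim, leaving the table locked and the other things as they are.

Things in the scene. Friction and masses are not known exactly. Their poses are not given: they have to be found in the camera images.
- fixture: Round dark foot plate (168 mm diameter, 12 mm high) of the swivel table, screwed to the desk. Origin: centre of its underside, on the vertical pivot. The trays stand on its +y and -y sides, 132 mm from the pivot to the tray's centre, the same yaw.
- table_turn (a joint): Turn of the swivel table, rad, counter-clockwise from above positive; 0 at the start. Stops at -1.59 and +1.59; the plunger's holes lie at -1.571, 0 and +1.571, so a gentle push to the stop lines up a hole (the pin's round nose centres itself within 0.04 rad). With the plunger out it needs about 1 N at a peg and stays where left. At +1.571 the nest faces the tray on the foot's -y side, at -1.571 the +y one.
- pivot (a point): Point on the pivot axis at the height of the disc's top. The table is an aluminium disc of 176 mm diameter, its flat top 24 mm above the desk. At the start the nest is on the foot's -x side and the plunger on its +x side. Turns with the table.
- nest (a point): Centre of the nest on the disc's top, 55 mm from the pivot. Its axes turn with the disc: -x points straight out from the pivot. The nest is two black lips, 32 mm long and 6 mm high, 35 mm apart inside, parallel to that axis; open outwards and towards the pivot.
- peg_a (a point): One of two steel push pegs on the disc, 66 mm from the pivot, 50 degrees either side of the nest: 42 mm high, 10 mm thick, 13 mm head. The point is 25 mm above the disc. This one lies clockwise (from above) of the nest: pushed counter-clockwise, from the plunger's side, it carries the nest ahead of it to +1.571.
- peg_b (a point): The other push peg, counter-clockwise (from above) of the nest; pushing it clockwise, from the plunger's side, carries the nest ahead of it to -1.571. The point is 25 mm above the disc.
- knob_top (a point): Centre of the top of the plunger's red bar knob: 12 mm thick (this point's x), 42 mm long (its y), 22 mm high, 52 mm from the pivot, opposite the nest. It is 74 mm above the desk when home. Under the bar a 6 mm gap with a thin stem, then a steel housing 26 mm square, its rim 45.5 mm above the desk.
- plunger_lift (a joint): How far the plunger is pulled up, m: 0 home (pin in its hole, table locked), about 0.012 when parked on the housing's rim after a twist, 0.017 at the most. A spring pulls it down with 5 N at 0, about 7.5 N at 0.012. From 0.0095 on the pin clears the hole.
- plunger_twist (a joint): Twist of the plunger's knob, rad, counter-clockwise from above positive, stops at 1.2 either way. It turns only when pulled up more than 0.012; let down at 0.6 to 1.2 either way it stays parked out by itself; turned back to 0 (within about 0.15; bar square to the line from the pivot) its spring draws it down, into the hole if one lies below.
- heat_sink: Aluminium heat sink that lies in the nest, 25 x 30 x 18 mm (x, y, z), 18 to 45 g; its 25 mm side points to the pivot. Origin: centre of its underside.
- green_tray: Shallow green tray, 90 x 80 mm (its x, y) outside, fixed; on a black plinth; floor 19 mm and rim 22.5 mm above the desk (the rim 1.5 mm below the table's top), walls 3 mm. Origin: centre of its underside. Its inner rim stands 4 mm off the disc. It may be on either side of the table.
- red_tray: The same tray in red, on the other side; another heat sink of the same kind lies in it and stays there.
- spare_sink: The other heat sink, in the red tray. Leave it.
- flux_bottle: Small bottle with a red needle cap, 36 mm wide and 88 mm high, standing behind the table. Leave it standing.

How it is judged:
By the outcome, as a careful person would: the job done as asked, in the order asked, and still so for the second after the job is handed in, with the robot touching nothing.
It also fails if it takes over 72 s, if anything falls off the work surface, if the arm or the gripper's body presses on something with over 40 N, if the wrist force passes 120 N, or if a joint passes its speed limit or range.

ROBOT

A 7-joint arm with a two-finger parallel gripper is mounted at the origin on a cart in front of the work surface, level with it; the furniture and walls round the work are solid. World frame = base frame: x ahead of the robot, y to its left, z up, the work surface at z = 0. Lengths are in m, angles in degrees, forces in N, time in s.
With the tool pointing down it reaches from about 0.4 to 0.85 m from the base axis. Payload 10.4 kg.
Tool frame: the origin (TCP) lies at the very end of the fingers, on their centre line; the grasp point (between the pads) lies 19 mm behind it; z points along the fingers, y is the direction in which the jaws open and shut (so a half turn about z gives the same grasp; the last joint's range is limited). The gripper opens to 87 mm and grips with 3 to 60 N. Pads are 19 mm wide; open, the fingers measure 117 mm over their backs; the gripper's body (75 mm by 190 mm) begins 51 mm behind the grasp point.
Start: joints at [-68.732, 19.034, -3.707, 83.658, 1.238, 77.344, -5.071], TCP at [0.24, 0.577, 0.223] pointing down, gripper open.
Joint ranges: [-148.97, 148.97], [-28.65, 121.19], [-84.17, 76.75], [9.2, 138.47], [-72.65, 252.65], [3.7, 117.97], [-149.18, 149.18]. Speed limits (degrees/s): [127.2, 127.2, 159.86, 159.86, 180, 180, 180].

INTERFACE

Orientations are given as a 3x3 rotation matrix whose columns are the frame's x, y, z axes.
In Python, from cell import manip, vision, order gives the robot as it stands.
- The arm moves only by the tool send_rows, never from a script. Its argument "commands" is a list that holds one entry, the list of rows, each a list of 7 numbers: the closure, from -1 (fully open) to 1 (shut), so that 0 is half open, then the shift along the tool's x, y, z scaled (see below), then the turn, a rotation vector about the tool's x, y, z scaled (see below). A call has 1 to 20 rows; each row shifts and turns the commanded pose from where the row before left it, along the tool's axes as they then stand; what a row does not reach is not made up. The controller multiplies each number of a shift by 500 mm and each number of a turn by 90 degrees. A row lasts 1/8 s, in which the tool goes at most 62.5 mm and 10.7 degrees, less where a joint would pass 70% of its speed; a pose out of reach is approached as far as the arm can. A call with a number of a shift or a turn outside -1 to 1 is refused whole. A call with a gripper value outside its range is refused whole. The fingers move at their own pace and stop on an object; "grip_force" is the grip in N (left out, the last holds). Time passes only in rows, so rows that do not move let the fingers close. It gives the time, the measured TCP pose, the force and the opening at its end, in the units of the state.
- manip.sense(): the state, without advancing time (a new reading comes with each control period).
- vision.capture(name): name is "scene" or "side" or "wrist"; returns the picture (400x640x3 uint8, red, green, blue); there is no depth.
- vision.camera_model(name): a dict with "vfov" (degrees; the focal length in pixels is half the picture's height over the tangent of half this angle, whatever the lens; pixels are square), "cx", "cy" (the principal point, pixels), "rvec" (rotation vector, rad) and "tvec" (3), from world to camera coordinates, as OpenCV has them; the wrist camera has in their place "hand_eye" (4x4, takes a point from camera to tool coordinates, whose origin is the TCP and whose axes are the flange's). Camera axes: x right, y down, z forward; pixel columns grow to the right and rows downward; lengths in m; the calibration is good to about 2 mm. The wrist camera is an equidistant fisheye: a pixel r from the principal point sees the ray r / f radians off the axis. A picture is of the moment at which its call begins: read the wrist's pose just before it. camera_model takes no time and is no camera call.
- order.sign_off(): hands the job in, once; it reports no verdict.
Trained networks look in the newest picture that a camera, given by its name, has taken for a name from the list of things; names that differ only in an ending like _2 or _b are one class to them, and where a whole thing is asked for, a point or a joint stands for the part that bears it (a point fixed in the world has none). Each returns a list of dicts, best first, with "confidence" (0 to 1); they miss things now and then, are a little off and sometimes report something else, mostly with a low value. They report only what shows in the picture. A call takes as long as a camera call.
- vision.find_in(camera, name): "at" ([column, row] in pixels, amid what is visible of it).
- vision.landmark_of(camera, name): "at" ([column, row] in pixels: a listed point, or the origin of a listed thing).
The state is a dict: "time": time; "joints": joint angles; "qvel": joint speeds; "effort": joint torques, N m; "position": TCP position; "eef_rot": TCP orientation; "force": force on the tool from outside, world axes, zero at the start; "moment": the same for the moment, N m; "width": finger opening in m.
Only numpy, scipy, OpenCV 4.12 (cv2) and the standard library are available. Lean on these libraries where they do the work, as an engineer would, in place of code of your own. Each camera call takes 0.05 s, during which the arm holds its last target.

## Working session

There is one attempt and no reset: what is moved stays moved. The work goes in short steps, Python scripts to look and compute and a tool call to move; the robot and the scene stay as the last step left them, time stands still between calls to the robot, and variables do not carry over. Pictures are saved under pics/ and viewed, and the job is handed in when it is done.

Besides the shell and the picture viewer there is one more tool, called after "Emit:" as a command line: name --argument value ..., lists and objects as JSON in quotes. send_rows: Moves the arm, as the interface text tells. Shifts and turns lie within -1 to 1; 1 stands for 500 mm of shift or 90 degrees of turn. Its arguments: {"type":"object","properties":{"commands":{"type":"array"},"grip_force":{"type":"number"}},"required":["commands"]}

```bash
ls; mkdir -p pics
python3 - <<'E'
from cell import manip, vision, order
import cv2
s=manip.sense();print(s)
for c in ["scene","side","wrist"]:
    im=vision.capture(c);cv2.imwrite(f"pics/{c}0.png",im[:,:,::-1]);print(c,vision.camera_model(c))
E
```

```text
pics
{'time': 0.0, 'joints': array([-68.73215536,  19.0688165 ,  -3.7056657 ,  83.70696225,
         1.23694419,  77.34286532,  -5.0694632 ]), 'qvel': array([ 0.00230552, -0.00344165, -0.03282803,  0.11073672,  0.01990581,
       -0.02252172,  0.02626851]), 'effort': array([ 3.30140901e-04, -6.23249388e+01,  2.48325843e-02, -3.89893556e+01,
       -6.12567225e-02,  3.97675973e-02,  1.36249951e-04]), 'position': array([0.23967451, 0.57679463, 0.22178032]), 'eef_rot': array([[-9.23466735e-01,  3.83678209e-01, -4.69665456e-04],
       [ 3.83678491e-01,  9.23465832e-01, -1.29323545e-03],
       [-6.24662587e-05, -1.37446045e-03, -9.99999053e-01]]), 'force': array([ 0.63610256,  0.32598307, -0.15080022]), 'moment': array([ 0.02184091, -0.0016045 , -0.01231232]), 'width': 0.08700189780059786}
scene {'vfov': 51.684092327111564, 'cx': 312.98842417800626, 'cy': 200.04750579842297, 'rvec': array([ 2.11528821, -0.57525481,  0.33309296]), 'tvec': array([-0.3020456 ,  0.38350481,  0.38979976])}
side {'vfov': 44.396617522836856, 'cx': 323.09428981088763, 'cy': 205.98910548640598, 'rvec': array([ 2.26356713, -0.4133913 ,  0.15640254]), 'tvec': array([-0.40571739,  0.42828524,  0.51106681])}
wrist {'vfov': 65.70646984690485, 'cx': 316.177773681394, 'cy': 198.9952996494998, 'hand_eye': array([[ 6.76816368e-04, -9.58106996e-01, -2.86409716e-01,
         7.90495106e-02],
       [ 9.99999697e-01,  7.58863436e-04, -1.75469619e-04,
         1.21690410e-04],
       [ 3.85464531e-04, -2.86409511e-01,  9.58107219e-01,
        -1.62600952e-01],
       [ 0.00000000e+00,  0.00000000e+00,  0.00000000e+00,
         1.00000000e+00]])}
```

View pics/scene0.png

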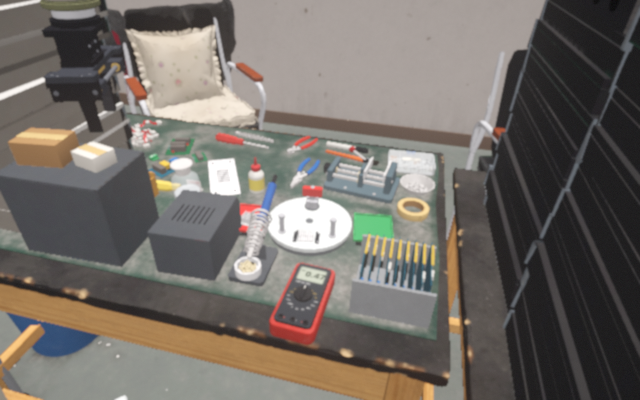

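View pics/side0.png

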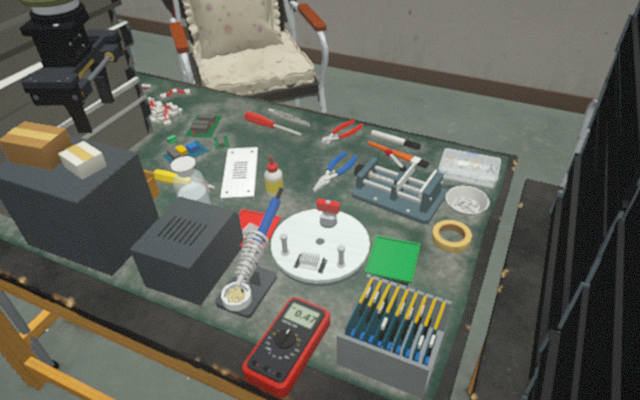

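View pics/wrist0.png

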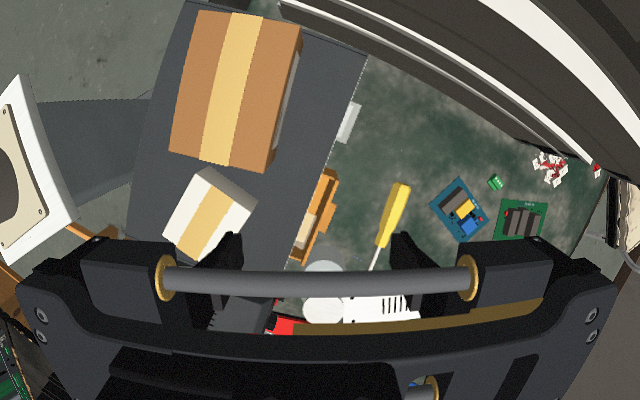

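```bash
cat > h.py <<'E'
from cell import manip, vision, order
import cv2, numpy as np
def ray(c,px,s=None):
    m=vision.camera_model(c); f=200/np.tan(np.radians(m['vfov'])/2)
    u=(px[0]-m['cx'])/f; v=(px[1]-m['cy'])/f
    if c=='wrist':
        th=np.hypot(u,v); d=np.array([u/th*np.sin(th),v/th*np.sin(th),np.cos(th)])
        H=m['hand_eye']; R=s['eef_rot']; 
        return s['position']+R@H[:3,3], R@H[:3,:3]@d
    R,_=cv2.Rodrigues(m['rvec']); return -R.T@m['tvec'], R.T@np.array([u,v,1])
def atz(c,px,z,s=None):
    o,d=ray(c,px,s); return o+d*(z-o[2])/d[2]
def proj(c,P,s=None):
    m=vision.camera_model(c); f=200/np.tan(np.radians(m['vfov'])/2)
    if c=='wrist':
        H=m['hand_eye']; q=s['eef_rot'].T@(np.array(P)-s['position']); q=H[:3,:3].T@(q-H[:3,3])
        th=np.arctan2(np.hypot(q[0],q[1]),q[2]); n=np.hypot(q[0],q[1]); return np.array([m['cx']+f*th*q[0]/n,m['cy']+f*th*q[1]/n])
    R,_=cv2.Rodrigues(m['rvec']); q=R@np.array(P)+m['tvec']; return np.array([m['cx']+f*q[0]/q[2],m['cy']+f*q[1]/q[2]])
def tri(rs):
    A=np.zeros((3,3));b=np.zeros(3)
    for o,d in rs:
        d=d/np.linalg.norm(d);M=np.eye(3)-np.outer(d,d);A+=M;b+=M@o
    return np.linalg.solve(A,b)
Z=dict(pivot=.024,nest=.024,peg_a=.049,peg_b=.049,knob_top=.074,fixture=0,green_tray=0,red_tray=0,heat_sink=.024,spare_sink=.019,flux_bottle=0)
E
python3 - <<'E'
from h import *
for c in ["scene","side"]:
    for n in Z:
        r=vision.landmark_of(c,n)[:2]
        print(c,n,[(np.round(q['at'],1),round(q['confidence'],2),np.round(atz(c,q['at'],Z[n])[:2],4)) for q in r])
E
```

```text
scene pivot [(array([305.3, 238.3]), 0.74, array([0.5137, 0.2967])), (array([307.1, 219.9]), 0.65, array([0.5469, 0.3462]))]
scene nest [(array([304.3, 234.9]), 0.95, array([0.5173, 0.3067])), (array([247.7, 222.6]), 0.49, array([0.4363, 0.3981]))]
scene peg_a [(array([279.6, 221.1]), 0.81, array([0.4809, 0.3412])), (array([334.4, 223.8]), 0.64, array([0.57 , 0.281]))]
scene peg_b [(array([279.6, 221.1]), 0.81, array([0.4809, 0.3412])), (array([334.4, 223.8]), 0.64, array([0.57 , 0.281]))]
scene knob_top [(array([311.4, 186. ]), 0.57, array([0.5807, 0.3873]))]
scene fixture [(array([307.1, 230.3]), 0.92, array([0.5449, 0.3422]))]
scene green_tray [(array([373.8, 234.3]), 0.67, array([0.6592, 0.2622]))]
scene red_tray [(array([244.6, 220.5]), 0.53, array([0.4447, 0.4376])), (array([310.5, 218. ]), 0.32, array([0.5731, 0.3755]))]
scene heat_sink [(array([301.3, 237.6]), 0.72, array([0.508 , 0.3024])), (array([311.4, 217. ]), 0.41, array([0.5598, 0.3504]))]
scene spare_sink [(array([249. , 219.5]), 0.57, array([0.4453, 0.4126]))]
scene flux_bottle [(array([259.1, 188.1]), 0.57, array([0
[... 201 characters left out ...]
0.4846, 0.3437])), (array([343. , 252.1]), 0.74, array([0.5728, 0.2835]))]
side peg_b [(array([282.1, 241.8]), 0.76, array([0.4846, 0.3437])), (array([343. , 252.1]), 0.74, array([0.5728, 0.2835]))]
side knob_top [(array([325. , 199.6]), 0.57, array([0.5818, 0.3931]))]
side fixture [(array([320.4, 248.3]), 0.6, array([0.5552, 0.3496]))]
side green_tray [(array([389.8, 266.8]), 0.66, array([0.6532, 0.2637]))]
side red_tray [(array([251.5, 236.6]), 0.78, array([0.4449, 0.4251]))]
side heat_sink [(array([310.2, 260.8]), 0.58, array([0.5217, 0.3067]))]
side spare_sink [(array([251.6, 234.3]), 0.5, array([0.444 , 0.4115]))]
side flux_bottle [(array([276.8, 191.2]), 0.58, array([0.5263, 0.5359]))]
```

Run:
```python
from h import *
s=manip.sense()
# where in tool coords (x,y) does pixel row r hit plane z=0.024 if TCP at z=0.28
for zt in (.25,.3):
  for a in (0,):
    R=np.column_stack([[1,0,0],[0,-1,0],[0,0,-1]]).astype(float)
    st=dict(position=np.array([0,0,zt]),eef_rot=R)
    for r in (20,100,150,200,240): print(zt,r,atz('wrist',(316,r),.04,st)[:2])
# iron handle tip etc: rays
print(s['position'],s['eef_rot'])
for nm,a,b in (("handle top",(276,178),(281,193)),("handle low",(263,211),(266,234)),("coil low",(246,262),(238,290))):
    p=tri([ray('scene',a),ray('side',b)]);print(nm,p,proj('scene',p),proj('side',p))
```

```text
0.25 20 [0.18921398 0.00030684]
0.25 100 [0.08991944 0.00023915]
0.25 150 [0.02947308 0.00020276]
0.25 200 [-0.03365097  0.00016861]
0.25 240 [-0.08863049  0.00014181]
0.3 20 [0.20399716 0.00036441]
0.3 100 [0.09137809 0.00028764]
0.3 150 [0.02282032 0.00024636]
0.3 200 [-0.04877446  0.00020764]
0.3 240 [-0.11113179  0.00017723]
[0.23976809 0.57718717 0.22256818] [[-9.23491332e-01  3.83619290e-01 -1.05930303e-05]
 [ 3.83619288e-01  9.23491330e-01  7.39098060e-05]
 [ 3.81357990e-05  6.41913744e-05 -9.99999997e-01]]
handle top [0.50305859 0.3961376  0.11183398] [276.10102644 178.10745427] [280.89094896 192.86806442]
handle low [0.45982549 0.3634826  0.06312394] [264.61530292 212.56077523] [264.29322766 232.08212184]
coil low [0.3916196  0.30248416 0.01113911] [246.77860694 262.79120537] [237.21421583 289.03921556]
```

Emit:
send_rows --commands '[[[-1,0,0,-0.06,0,0,0],[-1,-0.096,-0.024,-0.06,0,0,0],[-1,-0.096,-0.024,0,0,0,0],[-1,-0.096,-0.024,0,0,0,0],[-1,-0.096,-0.024,0,0,0,0],[-1,-0.096,-0.024,0,0,0,0],[-1,-0.096,-0.024,0,0,0,0],[-1,-0.096,-0.024,0,0,0,0],[-1,-0.096,-0.024,0,0,0,0],[-1,-0.096,-0.024,0,0,0,0],[-1,0,0,0,0,0,0.086],[-1,0,0,0,0,0,0.086],[-1,0,0,0,0,0,0]]]'

```text
time: 2.88
position: [0.5973, 0.3117, 0.2824]
eef_rot: [[-0.788, 0.616, -0.0], [0.616, 0.788, -0.0], [0.0, -0.0, -1.0]]
force: [0.6, 0.8, -0.2]
width: 0.0873
```

Run:
```python
from h import *
s=manip.sense();print(s['time'],s['position'],s['eef_rot'],s['joints'])
im=vision.capture('wrist');cv2.imwrite("pics/w1.png",im[:,:,::-1])
for n in Z:
    r=vision.landmark_of('wrist',n)[:2]
    print(n,[(np.round(q['at'],1),round(q['confidence'],2),np.round(atz('wrist',q['at'],Z[n],s)[:2],4)) for q in r])
```

```text
2.875 [0.59728151 0.31173745 0.2824021 ] [[-7.88063361e-01  6.15594123e-01 -1.20438031e-04]
 [ 6.15594135e-01  7.88063351e-01 -1.27620022e-04]
 [ 1.63506632e-05 -1.74713609e-04 -9.99999985e-01]] [-39.80967886  24.24459145  12.23703381  70.35603066  -5.0027665
  85.91382793  23.73965127]
pivot [(array([316.5, 130.1]), 0.68, array([0.5578, 0.343 ])), (array([299.6,  36.8]), 0.43, array([0.4423, 0.4045]))]
nest [(array([276.8, 126.1]), 0.94, array([0.52  , 0.3042]))]
peg_a [(array([282.6, 165.6]), 0.79, array([0.5655, 0.2809]))]
peg_b [(array([282.6, 165.6]), 0.79, array([0.5655, 0.2809]))]
knob_top [(array([358.4, 125.7]), 0.71, array([0.5813, 0.3881]))]
fixture [(array([313.7, 126.2]), 0.75, array([0.5522, 0.3423])), (array([314.1, 131.3]), 0.45, array([0.5583, 0.3382]))]
green_tray [(array([318.2, 212.2]), 0.6, array([0.6582, 0.268 ]))]
red_tray [(array([316.3,  37.7]), 0.55, array([0.4527, 0.4246]))]
heat_sink [(array([274.1, 126.7]), 0.94, array([0.5183, 0.3008]))]
spare_sink [(array([301.9,  37.7]), 0.71, array([0.4442, 0.4066])), (array([276.4, 124.2]), 0.58, array([0.5174, 0.3048]))]
flux_bottle [(array([409.2,  32.3]), 0.71, array([0.5235, 0.5408]))]
```

View pics/w1.png

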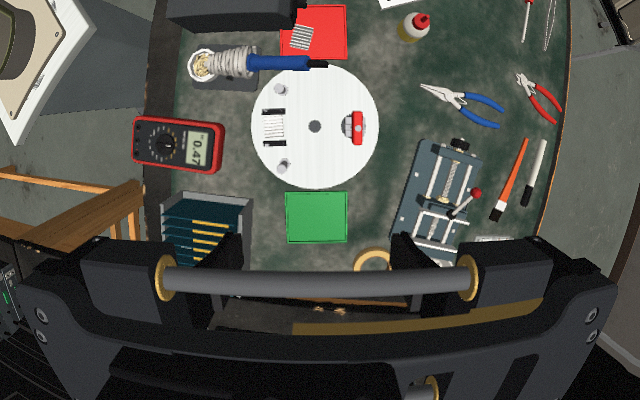

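Run:
```python
from h import *
s=manip.sense()
im=vision.capture('wrist')
cv2.imwrite("pics/w1c.png",cv2.resize(im[30:260,200:420,::-1],None,fx=2.6,fy=2.6,interpolation=cv2.INTER_CUBIC))
# disc: bright grey blob
hsv=cv2.cvtColor(im,cv2.COLOR_RGB2HSV)
m=((hsv[:,:,2]>150)&(hsv[:,:,1]<50)).astype(np.uint8)
n,l,st,c=cv2.connectedComponentsWithStats(m); i=l[150,315];print(st[i],c[i])
cnt=max(cv2.findContours((l==i).astype(np.uint8),0,1)[0],key=len)[:,0,:]
P=np.array([atz('wrist',p,.024,s)[:2] for p in cnt])
ctr=np.array([.552,.345]);
for it in range(8):
    r=np.linalg.norm(P-ctr,axis=1);k=abs(r-.088)<(.008 if it<3 else .003);Q=P[k]
    A=np.c_[2*Q,np.ones(len(Q))];x=np.linalg.lstsq(A,(Q**2).sum(1),rcond=None)[0];ctr=x[:2]
print('disc',ctr,np.sqrt(x[2]+ctr@ctr),k.sum())
print('hole',atz('wrist',(315,127),.024,s))
for z in (.08,.1,.112,.12):print('tip',atz('wrist',(326,64),z,s))
for nm,mask,z in (('green',(hsv[:,:,0]>50)&(hsv[:,:,0]<75)&(hsv[:,:,1]>150)&(hsv[:,:,2]>80),.0225),('red',((hsv[:,:,0]<6)|(hsv[:,:,0]>174))&(hsv[:,:,1]>150)&(hsv[:,:,2]>100),.0225)):
    n,l,st,c=cv2.connectedComponentsWithStats(mask.astype(np.uint8))
    for j in range(1,n):
        if st[j,4]>150:
            cn=max(cv2.findContours((l==j).astype(np.uint8),0,1)[0],key=len)
            P=np.array([atz('wrist',p[0],z,s)[:2] for p in cn])*1000
            r=cv2.minAreaRect(P.astype(np.float32));print(nm,st[j],r)
            if st[j,4]<700:
                P=np.array([atz('wrist',p[0],.074,s)[:2] for p in cn])*1000
                print(cv2.minAreaRect(P.astype(np.float32)))
```

```text
[  251    64   128   125 11674] [314.02038719 126.25149906]
disc [0.55164684 0.34420067] 0.08710044836546305 322
hole [0.55329706 0.34397473 0.024     ]
tip [0.4998024  0.40218663 0.08      ]
tip [0.5017326  0.39989729 0.1       ]
tip [0.50289072 0.39852369 0.112     ]
tip [0.5036628  0.39760795 0.12      ]
green [287 213  41  30 371] ((661.052001953125, 244.6154022216797), (59.384098052978516, 46.16834259033203), 52.17670440673828)
((645.6990356445312, 258.7211608886719), (52.148582458496094, 40.54314422607422), 52.17674255371094)
red [ 280    4   67   56 2619] ((446.3157653808594, 424.15380859375), (88.97028350830078, 80.73028564453125), 52.31884765625)
red [414  13  16  16 167] ((519.8863525390625, 559.1151733398438), (22.57445526123047, 23.02297019958496), 49.993560791015625)
((521.7333984375, 534.9014892578125), (19.823883056640625, 20.217836380004883), 49.99425506591797)
red [535  84  27  28 184] ((733.0128784179688, 694.580322265625), (73.04731750488281, 12.901681900024414), 24.148935317993164)
((708.8920288085938, 653.8612670898438), (64.14701843261719, 11.329715728759766), 24.14896011352539)
red [530  95  27  29 190] ((744.4207763671875, 666.8192749023438), (73.79206848144531, 13.298054695129395), 21.317724227905273)
((718.9100341796875, 629.482666015625), (64.80101013183594, 11.677827835083008), 21.31768035888672)
red [352 111  11  34 269] ((588.7147216796875, 388.88446044921875), (13.721965789794922, 45.53135681152344), 52.80681610107422)
((582.1755981445312, 385.4122009277344), (12.05004596710205, 39.983612060546875), 52.807098388671875)
red [131 116  91  58 961] ((438.0712585449219, 168.79470825195312), (151.710205078125, 74.20226287841797), 42.663124084472656)
```

View pics/w1c.png

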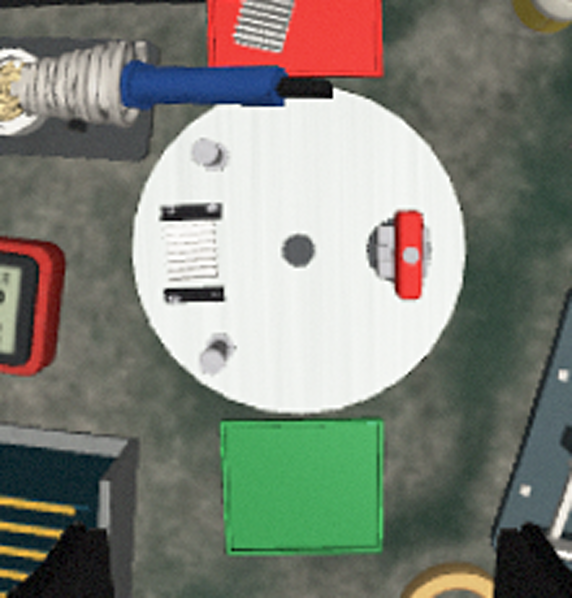

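Emit:
send_rows --commands '[[[-1,0.04,0.033,0.05,0,0,0],[-1,0.04,0.033,0.09,0,0,0],[-1,0.035,0.033,0.09,0,0,0],[-1,0,0,0.07,0,0,0],[-1,0,0,0,0,0,0],[-1,0,0,0,0,0,0]]]'

```text
time: 4.28
position: [0.5835, 0.3861, 0.1346]
eef_rot: [[-0.787, 0.617, 0.002], [0.617, 0.787, 0.001], [-0.001, 0.002, -1.0]]
force: [0.5, -0.2, 0.9]
width: 0.0869
```

Run:
```python
from h import *
s=manip.sense();print(s['time'],s['position'],s['force'])
im=vision.capture('wrist');cv2.imwrite("pics/w2.png",im[:,:,::-1])
for n in ('knob_top','pivot','nest','peg_b'):
    r=vision.landmark_of('wrist',n)[:2]
    print(n,[(np.round(q['at'],1),round(q['confidence'],2),np.round(atz('wrist',q['at'],Z[n],s)[:2],4)) for q in r])
print(proj('wrist',(.5825,.386,.074),s))
```

```text
4.275 [0.58353418 0.38608315 0.13456814] [ 0.49909678 -0.17207163  0.90905389]
knob_top [(array([316.3, 212.1]), 0.85, array([0.5822, 0.3874]))]
pivot [(array([259.8, 199.4]), 0.92, array([0.5538, 0.343 ])), (array([258.4,  56.6]), 0.17, array([0.4525, 0.4249]))]
nest [(array([205.2, 198.7]), 0.65, array([0.5198, 0.3008])), (array([205.6, 198.2]), 0.56, array([0.5197, 0.3015]))]
peg_b [(array([214.9, 255.5]), 0.88, array([0.565 , 0.2812])), (array([202.3, 150.3]), 0.86, array([0.4871, 0.3401]))]
[315.07308393 213.45593914]
```

View pics/w2.png

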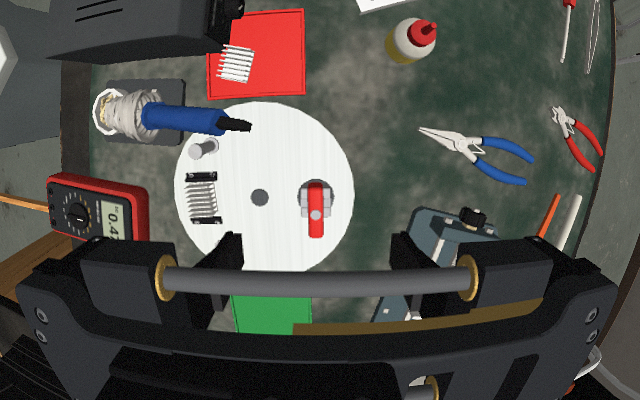

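Emit:
send_rows --commands '[[[-1,0,0,0.06,0,0,0],[-1,0,0,0.06,0,0,0],[-1,0,0,0.041,0,0,0],[0.4,0,0,0,0,0,0],[0.6,0,0,0,0,0,0],[0.6,0,0,0,0,0,0],[0.6,0,0,0,0,0,0]]]' --grip_force 30

```text
time: 5.4
position: [0.5829, 0.3864, 0.053]
eef_rot: [[-0.788, 0.616, 0.001], [0.616, 0.788, 0.001], [-0.0, 0.001, -1.0]]
force: [0.2, 0.5, -0.7]
width: 0.0546
```

Emit:
send_rows --commands '[[[1,0,0,0,0,0,0],[1,0,0,0,0,0,0],[1,0,0,0,0,0,0]]]'

```text
time: 5.78
position: [0.5825, 0.3861, 0.0521]
eef_rot: [[-0.788, 0.616, -0.0], [0.616, 0.788, 0.0], [0.0, 0.0, -1.0]]
force: [0.9, 0.3, 1.4]
width: 0.0249
```

Emit:
send_rows --commands '[[[1,0,0,0,0,0,0],[1,0,0,0,0,0,0],[1,0,0,0,0,0,0]]]'

```text
time: 6.15
position: [0.5826, 0.3862, 0.0521]
eef_rot: [[-0.788, 0.616, 0.0], [0.616, 0.788, 0.0], [0.0, 0.0, -1.0]]
force: [0.6, 0.3, -1.2]
width: 0.0119
```

Emit:
send_rows --commands '[[[1,0,0,-0.012,0,0,0],[1,0,0,-0.012,0,0,0],[1,0,0,-0.006,0,0,0],[1,0,0,0,0,0,0]]]'

```text
time: 6.65
position: [0.5823, 0.3861, 0.067]
eef_rot: [[-0.788, 0.616, -0.0], [0.616, 0.788, 0.0], [0.0, -0.0, -1.0]]
force: [1.7, 3.3, -8.5]
width: 0.0119
```

Emit:
send_rows --commands '[[[1,0,0,0,0,0,-0.08],[1,0,0,0,0,0,-0.1],[1,0,0,0,0,0,-0.1],[1,0,0,0,0,0,-0.1],[1,0,0,0,0,0,-0.08],[1,0,0,0,0,0,0],[1,0,0,0,0,0,0]]]'

```text
time: 7.52
position: [0.5822, 0.3858, 0.0667]
eef_rot: [[-0.998, -0.056, -0.001], [-0.056, 0.998, -0.001], [0.001, -0.001, -1.0]]
force: [0.9, 1.8, -9.1]
width: 0.0117
```

Emit:
send_rows --commands '[[[1,0,0,0.004,0,0,0],[1,0,0,0.004,0,0,0],[1,0,0,0,0,0,0]]]'

```text
time: 7.9
position: [0.5825, 0.3858, 0.0637]
eef_rot: [[-0.998, -0.058, -0.0], [-0.058, 0.998, -0.0], [0.0, -0.0, -1.0]]
force: [-3.6, -2.9, 0.6]
width: 0.0115
```

Emit:
send_rows --commands '[[[0,0,0,0,0,0,0],[0,0,0,0,0,0,0],[0,0,0,0,0,0,0],[0,0,0,-0.08,0,0,0],[0,0,0,-0.08,0,0,0],[0,0,0,0,0,0,0]]]'

```text
time: 8.65
position: [0.5844, 0.3874, 0.1475]
eef_rot: [[-0.998, -0.058, 0.006], [-0.058, 0.998, 0.004], [-0.006, 0.004, -1.0]]
force: [0.5, 0.1, -0.6]
width: 0.043
```

Run:
```python
from h import *
s=manip.sense();print(s['time'],s['position'],s['force'],s['joints'],s['width'])
for c in ('wrist','side','scene'):
    im=vision.capture(c);cv2.imwrite(f"pics/{c}3.png",im[:,:,::-1])
    if c!='wrist': cv2.imwrite(f"pics/{c}3c.png",cv2.resize(im[150:350,220:480,::-1],None,fx=3,fy=3,interpolation=cv2.INTER_CUBIC))
```

```text
8.65 [0.58439823 0.38742516 0.14745463] [ 0.45698623  0.14929651 -0.61564204] [-38.29675499  30.67470606   1.49400249  76.5498989   -0.80105156
  72.3730166   56.57645812] 0.04296747569030926
```

View pics/wrist3.png

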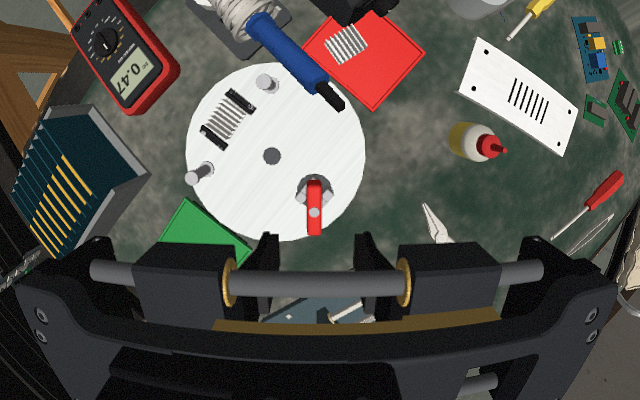

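View pics/side3c.png

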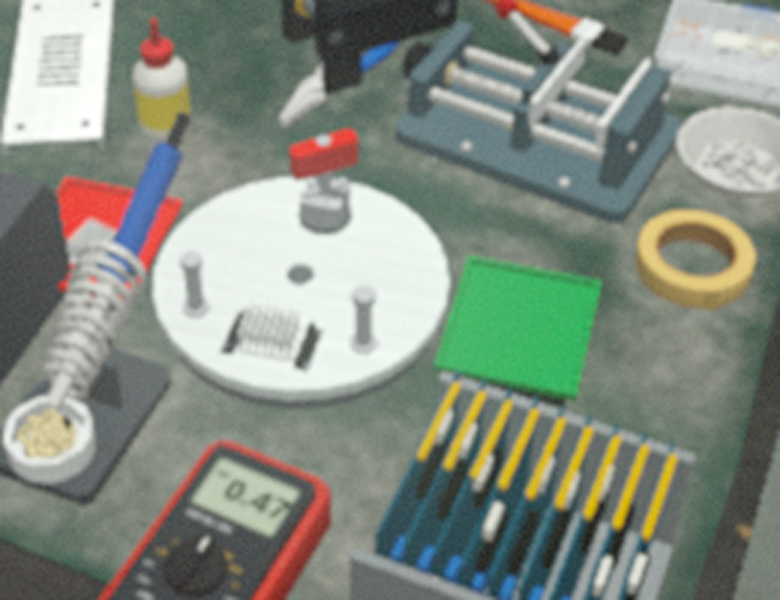

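View pics/scene3c.png

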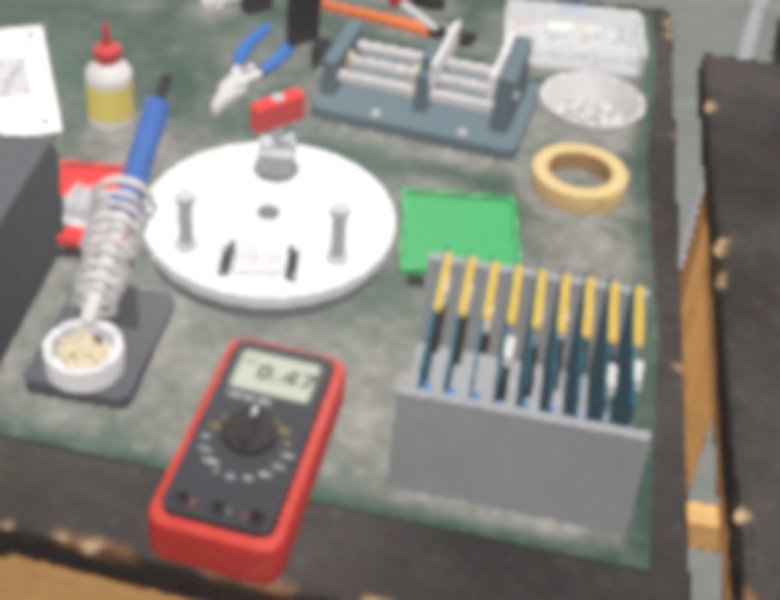

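Run:
```python
from h import *
for nm,a,b in (("rackBL",(363.3,236),(368.3,276)),("rackBR",(436,247.3),(450.7,302.3)),("irontip",(275,176),(281,189.3)),("blue end",(271.7,184),(277.3,199.5)),("blue low",(263,213),(262,232)),("knob",(312,186.5),(327,198))):
    p=tri([ray('scene',a),ray('side',b)]);r=p[:2]-[.5525,.344];t=np.radians(52.5)
    print(nm,p.round(4),'along',(r@[np.cos(t),np.sin(t)]).round(4),'rad',(r@[-np.sin(t),np.cos(t)]).round(4),proj('scene',p).round(1),proj('side',p).round(1))
```

```text
rackBL [0.5857 0.2103 0.0627] along -0.0859 rad -0.1078 [363.2 235.9] [368.4 276.1]
rackBR [0.6756 0.1178 0.067 ] along -0.1045 rad -0.2354 [435.8 247.1] [450.9 302.6]
irontip [0.5067 0.4084 0.1092] along 0.0232 rad 0.0755 [275. 176.] [281.  189.3]
blue end [0.4959 0.4006 0.0967] along 0.0104 rad 0.0794 [272.1 184.4] [276.9 199. ]
blue low [0.4563 0.3643 0.0633] along -0.0424 rad 0.0886 [262.8 212.8] [262.2 232.2]
knob [0.5924 0.4072 0.0604] along 0.0744 rad 0.0068 [311.2 185.6] [327.9 199.2]
```

Emit:
send_rows --commands '[[[1,0,0,0,0,0,0.112],[1,0,0,0,0,0,0.112],[1,0,0,0,0,0,0.112],[1,0,0,0,0,0,0.112],[1,0,0,0,0,0,0.112],[1,0,0,0,0,0,0.112],[1,0,0,0,0,0,0.112],[1,0,0,0,0,0,0.112],[1,-0.068,-0.044,0,0,0,0],[1,-0.068,-0.044,0,0,0,0],[1,-0.068,-0.044,0,0,0,0],[1,0,0,0,0,0,0],[1,0,0,0,0,0,0]]]'

```text
time: 10.42
position: [0.5402, 0.2726, 0.1424]
eef_rot: [[-0.221, 0.975, -0.001], [0.975, 0.221, -0.0], [0.0, -0.001, -1.0]]
force: [-0.4, -0.2, -0.0]
width: 0.0003
```

Run:
```python
from h import *
s=manip.sense();print(s['time'],s['position'],s['joints'],s['width'])
im=vision.capture('wrist');cv2.imwrite("pics/w4.png",im[:,:,::-1])
print(proj('wrist',(.5668,.2796,.066),s))
```

```text
10.425 [0.54019176 0.2726409  0.14235503] [-45.4967039   19.97639603  17.84729747  93.61048658  -6.53394131
  67.48141021 -13.39953276] 0.000311789490045776
[350.20347864 206.79551242]
```

View pics/w4.png

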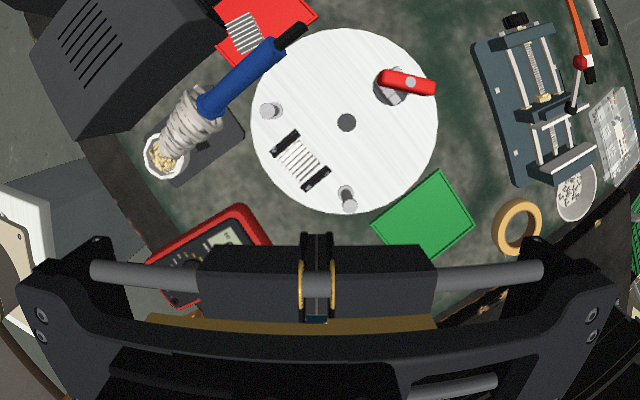

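Emit:
send_rows --commands '[[[1,0,0,0.07,0,0,0],[1,0,0,0.07,0,0,0],[1,0,0,0.05,0,0,0],[1,0,0,0,0,0,0],[1,0,0.008,0,0,0,0],[1,0,0.008,0,0,0,0],[1,0,0,0,0,0,0]]]'

```text
time: 11.35
position: [0.5493, 0.2742, 0.0489]
eef_rot: [[-0.22, 0.976, 0.001], [0.976, 0.22, 0.001], [0.001, 0.002, -1.0]]
force: [-0.8, 0.8, -0.8]
width: 0.0006
```

Emit:
send_rows --commands '[[[1,-0.0046,0.0214,0,0,0,-0.1],[1,-0.0046,0.0214,0,0,0,-0.1],[1,-0.0046,0.0214,0,0,0,-0.1],[1,0,0,0,0,0,0]]]'

```text
time: 11.85
position: [0.5811, 0.2793, 0.0484]
eef_rot: [[-0.638, 0.77, 0.001], [0.77, 0.638, 0.001], [0.0, 0.001, -1.0]]
force: [-0.4, 0.6, 0.3]
width: 0.0007
```

Run:
```python
from h import *
s=manip.sense();print(s['time'],s['position'],s['force'])
im=vision.capture('wrist');cv2.imwrite("pics/w5.png",im[:,:,::-1])
im=vision.capture('side');cv2.imwrite("pics/s5.png",cv2.resize(im[150:350,220:480,::-1],None,fx=3,fy=3))
```

```text
11.85 [0.58106303 0.27929181 0.04836458] [-0.39501793  0.55729847  0.2853222 ]
```

View pics/w5.png

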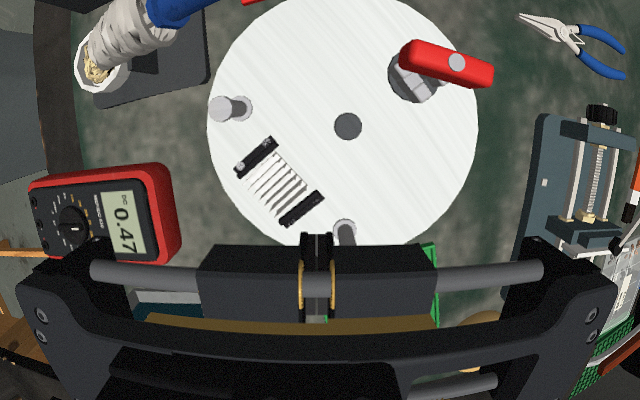

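View pics/s5.png

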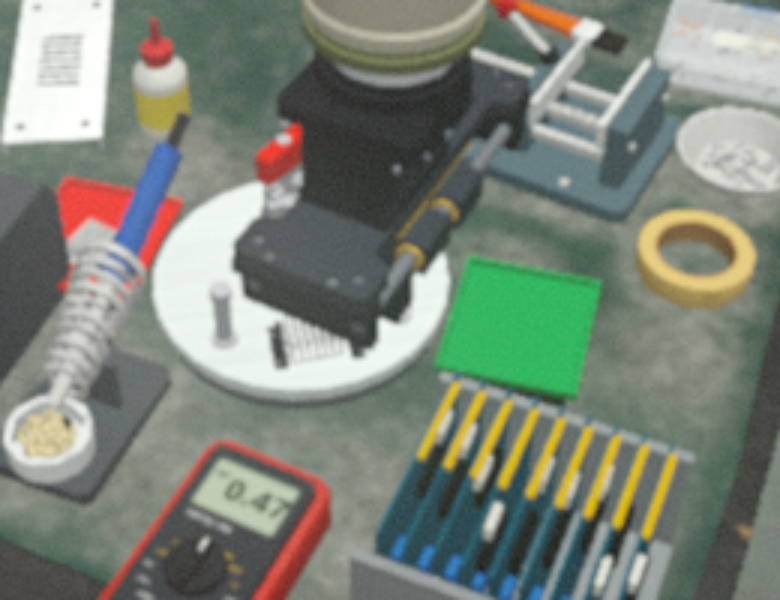

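Emit:
send_rows --commands '[[[1,-0.0046,0.0214,0,0,0,-0.1],[1,-0.0046,0.0214,0,0,0,-0.1],[1,-0.0046,0.0214,0,0,0,-0.1],[1,-0.0046,0.0214,0,0,0,-0.1],[1,-0.0046,0.0214,0,0,0,-0.1],[1,0,0,0,0,0,0]]]'

```text
time: 12.7
position: [0.6175, 0.318, 0.048]
eef_rot: [[-0.996, 0.094, -0.0], [0.094, 0.996, 0.0], [0.0, 0.0, -1.0]]
force: [-0.4, -0.3, 0.4]
width: 0.0007
```

Run:
```python
from h import *
s=manip.sense();print(s['time'],s['position'],s['force'])
r=s['position'][:2]-[.5525,.344];R=s['eef_rot'];print('in tool',R[:2,0]@r,R[:2,1]@r, np.degrees(np.arctan2(R[1,1],R[0,1])))
im=vision.capture('wrist');cv2.imwrite("pics/w6.png",im[:,:,::-1])
```

```text
12.7 [0.6174521  0.31803044 0.04800671] [-0.43002602 -0.29060972  0.41993534]
in tool -0.06711535297999548 -0.01971602842756424 84.57802402711465
```

View pics/w6.png

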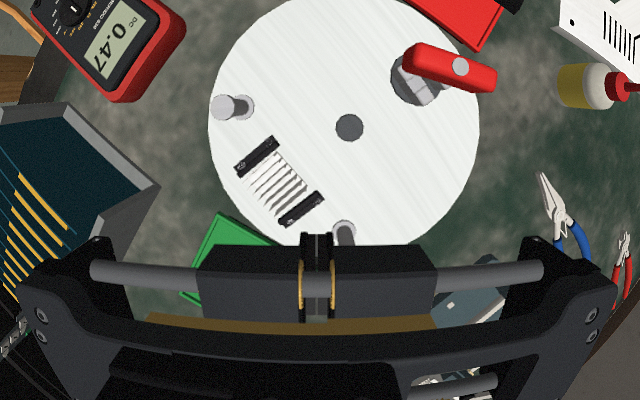

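Emit:
send_rows --commands '[[[1,-0.0046,0.0214,0,0,0,-0.1],[1,-0.0019,0.0071,0,0,0,-0.0333],[1,-0.0019,0.0071,0,0,0,-0.0333],[1,0,0,0,0,0,0]]]'

```text
time: 13.25
position: [0.6221, 0.3349, 0.0481]
eef_rot: [[-0.986, -0.165, -0.0], [-0.165, 0.986, -0.0], [0.0, -0.0, -1.0]]
force: [0.1, -0.1, 0.8]
width: 0.0008
```

Emit:
send_rows --commands '[[[1,-0.0013,0.0047,0,0,0,-0.022],[1,-0.0013,0.0047,0,0,0,-0.022],[1,0,0,0,0,0,0]]]'

```text
time: 13.62
position: [0.6227, 0.3403, 0.0481]
eef_rot: [[-0.972, -0.237, 0.0], [-0.237, 0.972, 0.0], [-0.0, 0.0, -1.0]]
force: [-0.0, -0.8, 1.1]
width: 0.0006
```

Emit:
send_rows --commands '[[[1,0,0.002,0,0,0,0],[1,0,0.002,0,0,0,0],[1,0,0,0,0,0,0]]]'

```text
time: 14.0
position: [0.6224, 0.342, 0.0481]
eef_rot: [[-0.972, -0.236, 0.0], [-0.236, 0.972, 0.0], [-0.0, 0.0, -1.0]]
force: [-0.3, 0.0, 0.3]
width: 0.0006
```

Run:
```python
from h import *
s=manip.sense();print(s['time'],s['position'],s['force'])
im=vision.capture('wrist');cv2.imwrite("pics/w7.png",im[:,:,::-1])
for n in ('pivot','nest','knob_top','heat_sink'):
    r=vision.landmark_of('wrist',n)[:1]
    for q in r:
        p=atz('wrist',q['at'],.086 if n=='knob_top' else .024,s)[:2];d=p-[.5525,.344];print(n,q['at'],p,np.linalg.norm(d),np.degrees(np.arctan2(d[1],d[0])))
```

```text
14.0 [0.62235671 0.34201145 0.04810085] [-0.30257525  0.04000428  0.27096597]
pivot [228.2, 106.0] [0.55502511 0.27067701] 0.07336645800017604 -88.02761486180565
knob_top [461.2, 67.9] [0.51079808 0.37845365] 0.054093474337272116 140.43686610680984
heat_sink [274.5, 178.7] [0.59314576 0.30850533] 0.05396248371752418 -41.12969598007388
```

View pics/w7.png

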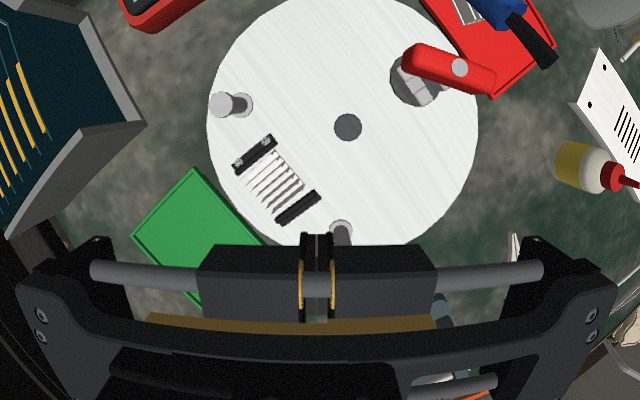

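Emit:
send_rows --commands '[[[1,0,0.002,0,0,0,0],[1,0,0.002,0,0,0,0],[1,0,0,0,0,0,0]]]'

```text
time: 14.62
position: [0.6218, 0.344, 0.0481]
eef_rot: [[-0.972, -0.237, -0.0], [-0.237, 0.972, 0.0], [-0.0, 0.0, -1.0]]
force: [-0.3, -0.9, -0.0]
width: 0.0002
```

Emit:
send_rows --commands '[[[1,0,0.002,0,0,0,0],[1,0,0.002,0,0,0,0],[1,0,0,0,0,0,0]]]'

```text
time: 15.0
position: [0.6215, 0.3456, 0.0481]
eef_rot: [[-0.972, -0.236, 0.0], [-0.236, 0.972, -0.0], [-0.0, -0.0, -1.0]]
force: [1.3, -2.4, 1.0]
width: 0.0006
```

Emit:
send_rows --commands '[[[1,0,0.002,0,0,0,0],[1,0,0,0,0,0,0]]]'

```text
time: 15.25
position: [0.6215, 0.3458, 0.0481]
eef_rot: [[-0.972, -0.236, 0.0], [-0.236, 0.972, -0.001], [0.0, -0.001, -1.0]]
force: [0.8, -5.3, 1.3]
width: 0.0002
```

Run:
```python
from h import *
s=manip.sense();print(s['time'],s['position'],s['force'])
im=vision.capture('wrist');cv2.imwrite("pics/w8.png",im[:,:,::-1])
for n in ('nest','knob_top','heat_sink'):
    r=vision.landmark_of('wrist',n)[:1]
    for q in r:
        p=atz('wrist',q['at'],.086 if n=='knob_top' else .024,s)[:2];d=p-[.5525,.344];print(n,q['at'],p,np.linalg.norm(d),np.degrees(np.arctan2(d[1],d[0])))
print('hole',atz('wrist',(348,127),.024,s))
```

```text
15.25 [0.62148752 0.34584291 0.04806701] [ 0.78295179 -5.27528124  1.30422651]
knob_top [447.6, 58.4] [0.50823381 0.37522563] 0.054171356426645056 144.8006345539629
heat_sink [270.9, 183.6] [0.59586571 0.31074446] 0.054649027056323865 -37.483245905993
hole [0.55057571 0.34850255 0.024     ]
```

Run:
```python
import cv2,numpy as np
def crop(f,x0,y0,n):
    im=cv2.imread(f);return cv2.resize(im[max(0,y0):y0+70,x0:x0+90],(400,311),interpolation=cv2.INTER_CUBIC)
A=np.vstack([np.hstack([crop('pics/w1.png',260,30,0),crop('pics/w2.png',180,85,0)]),np.hstack([crop('pics/w4.png',240,5,0),crop('pics/w8.png',480,20,0)])])
cv2.imwrite('pics/iron.png',A[:600])
```

```text
(no output)
```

View pics/iron.png

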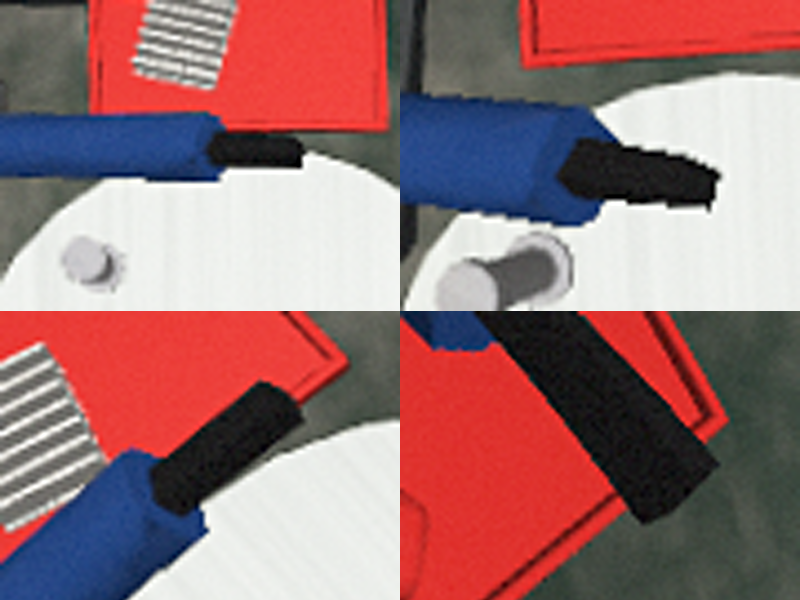

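Run:
```python
from h import *
def st(p,ya):
    a=np.radians(ya);y=[np.cos(a),np.sin(a),0];x=[-np.sin(a),np.cos(a),0];return dict(position=np.array(p),eef_rot=np.column_stack([x,y,[0,0,-1]]))
S=[st((.59728,.31174,.2824),52.0),st((.58353,.38608,.13457),np.degrees(np.arctan2(.787,.617))),st((.54019,.27264,.14236),np.degrees(np.arctan2(.221,.975))),st((.62149,.34584,.04807),np.degrees(np.arctan2(.972,-.236)))]
for nm,px in (('tip',[(328,63.8),(250.9,127.3),(303.7,25),(543,60.3)]),('blue',[(309,63.3),(222.8,123.3),(279.4,45.3),(495.3,23.2)])):
    p=tri([ray('wrist',q,s) for q,s in zip(px,S)]);r=p[:2]-[.5518,.3445];t=np.radians(52.5)
    print(nm,p.round(4),'along',(r@[np.cos(t),np.sin(t)]).round(4),'rad',(r@[-np.sin(t),np.cos(t)]).round(4),[ (proj('wrist',p,s)-q).round(1) for q,s in zip(px,S)])
```

```text
tip [0.5047 0.3989 0.1202] along 0.0145 rad 0.0705 [array([-0.6,  0.2]), array([-2.1, -1.4]), array([ 0.8, -0.9]), array([-0.2,  3.7])]
blue [0.491  0.3849 0.1052] along -0.005 rad 0.0728 [array([-0.2,  0.7]), array([ 1.3, -1. ]), array([0. , 1.1]), array([ 1.7, -1.4])]
```

Emit:
send_rows --commands '[[[1,0,-0.02,0,0,0,0],[1,0,0,-0.1,0,0,0],[1,0,0,-0.1,0,0,0],[-0.33,0.047,0.04,0,0,0,0],[-0.33,0.047,0.04,0,0,0,0],[-0.33,0.047,0.04,0,0,0,0],[-0.33,0,0,0,0,0,0.099],[-0.33,0,0,0,0,0.111,0],[-0.33,0,0,0,0,0.111,0],[-0.33,0,0,0,0,0.111,0],[-0.33,0,0,0,0,0,0],[-0.33,0,0,0,0,0,0]]]'

```text
time: 16.95
position: [0.5408, 0.3794, 0.1485]
eef_rot: [[-0.864, -0.083, -0.496], [-0.073, 0.997, -0.04], [0.497, 0.002, -0.868]]
force: [0.7, 0.7, 0.3]
width: 0.0576
```

```bash
cat > goal.py <<'E'
from h import *
def Rg(yang,lean):
    a=np.radians(yang);l=np.radians(lean)
    x=np.array([-np.sin(a),np.cos(a),0]);y=np.array([np.cos(a),np.sin(a),0]);z=np.array([0,0,-1.])
    return np.column_stack([np.cos(l)*x-np.sin(l)*z,y,np.sin(l)*x+np.cos(l)*z])
def move(s,p,R=None):
    "scaled shift (tool axes) and turn"
    sh=s['eef_rot'].T@(np.array(p)-s['position'])/.5
    if R is None:return sh.round(4)
    return sh.round(4),(cv2.Rodrigues(s['eef_rot'].T@R)[0].ravel()/(np.pi/2)).round(4)
E
python3 - <<'E'
from goal import *
s=manip.sense();print(s['time'],s['position'],s['force'],s['width'],s['joints'])
R=Rg(94.8,30);K=np.array([.5095,.3753,.075]);up=-R[:,2]
g=K-up*(.075-.062)/up[2];print('grasp tcp',g)
print(move(s,g+up*.08,R),move(s,g,R))
im=vision.capture('wrist');cv2.imwrite("pics/w9.png",im[:,:,::-1])
im=vision.capture('side');cv2.imwrite("pics/s9.png",cv2.resize(im[120:320,200:460,::-1],None,fx=3,fy=3))
r=vision.landmark_of('wrist','knob_top');print(r, [atz('wrist',q['at'],.086,s) for q in r])
print('pred',proj('wrist',(.5095,.3753,.086),s))
E
```

```text
16.95 [0.54077076 0.37943359 0.14853833] [0.71805142 0.7474253  0.34300617] 0.05761130545654452 [-30.7541236   48.4965198   -2.62788701  53.40979682 -12.08717131
 104.48670601  61.57447542]
grasp tcp [0.50202077 0.37467195 0.062     ]
(array([-0.0189, -0.0031,  0.029 ]), array([0.0011, 0.0019, 0.0005])) (array([-0.0184, -0.0033,  0.189 ]), array([0.0011, 0.0019, 0.0005]))
[{'at': [313.4, 213.2], 'confidence': 0.57}] [array([0.50788479, 0.3747025 , 0.086     ])]
pred [313.97332356 215.24853612]
```

View pics/w9.png

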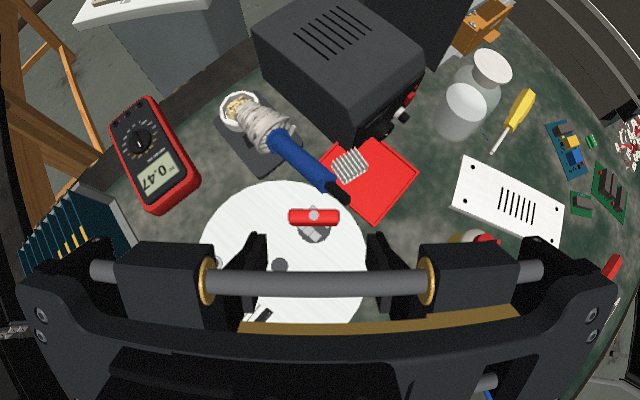

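View pics/s9.png

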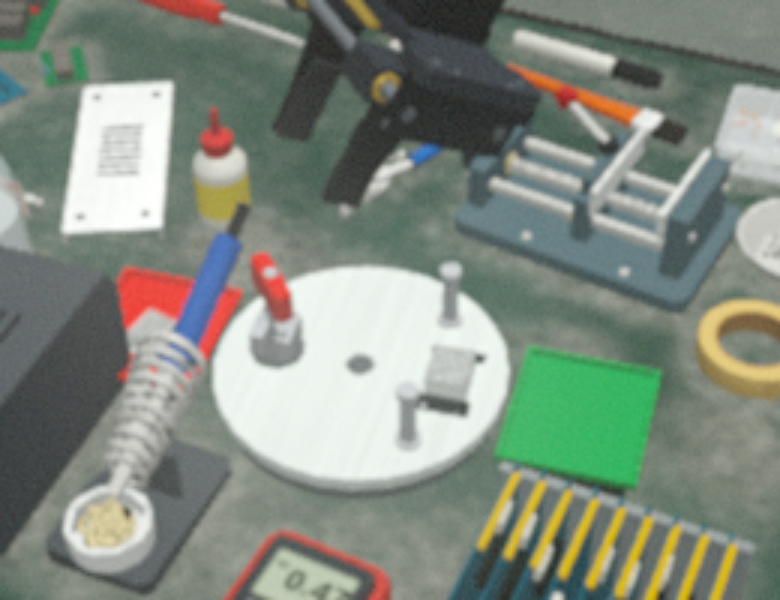

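Emit:
send_rows --commands '[[[-0.33,-0.0185,-0.003,0.03,0,0,0],[-0.33,0,0,0.08,0,0,0],[-0.33,0,0,0.05,0,0,0],[-0.33,0,0,0,0,0,0]]]'

```text
time: 17.6
position: [0.5073, 0.3741, 0.0728]
eef_rot: [[-0.862, -0.084, -0.5], [-0.072, 0.996, -0.043], [0.502, -0.001, -0.865]]
force: [-0.6, -0.1, 1.3]
width: 0.0581
```

Run:
```python
from goal import *
s=manip.sense();print(s['time'],s['position'],s['force'],s['width'],s['joints'])
im=vision.capture('wrist');cv2.imwrite("pics/w10.png",im[100:300,170:470,::-1].repeat(2,0).repeat(2,1))
im=vision.capture('side');cv2.imwrite("pics/s10.png",cv2.resize(im[120:320,200:460,::-1],None,fx=3,fy=3))
```

```text
17.6 [0.50725843 0.37409188 0.07275145] [-0.57972533 -0.11118406  1.30583759] 0.058104704825871496 [-31.18332859  47.5809762   -3.23580554  64.36788272 -11.73037377
  94.78578398  62.67763353]
```

View pics/w10.png

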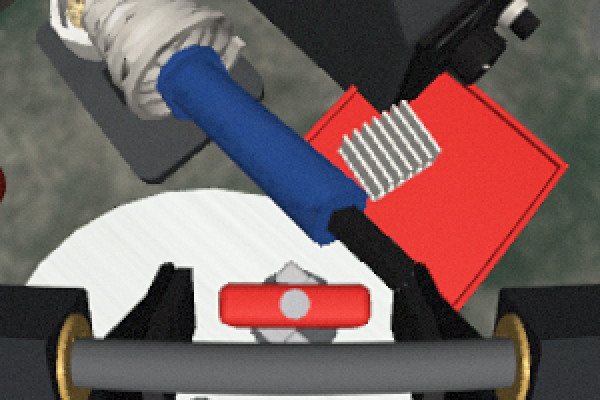

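View pics/s10.png

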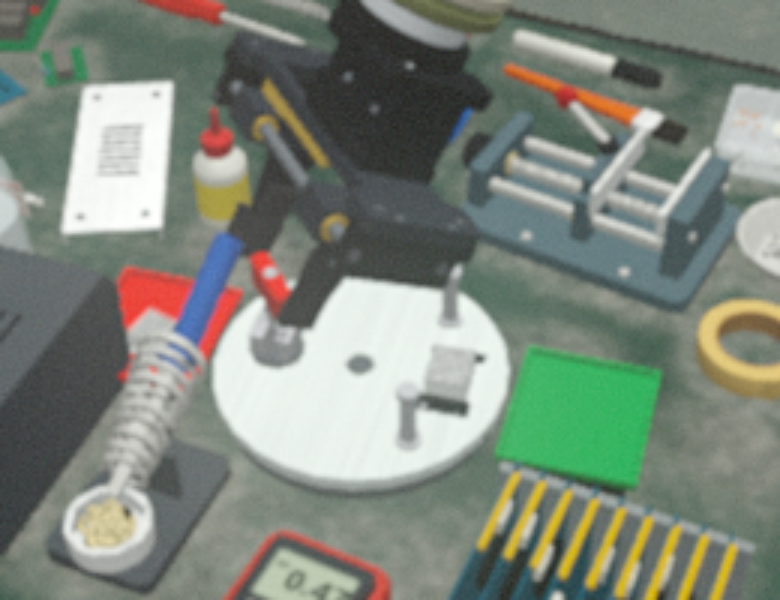

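Emit:
send_rows --commands '[[[-0.33,0,0,0.008,0,0,0],[-0.33,0,0,0.008,0,0,0],[0.2,0,0,0,0,0,0],[0.2,0,0,0,0,0,0],[0.2,0,0,0,0,0,0],[0.2,0,0,0,0,0,0]]]' --grip_force 30

```text
time: 18.45
position: [0.5052, 0.3743, 0.0673]
eef_rot: [[-0.863, -0.083, -0.498], [-0.072, 0.997, -0.041], [0.499, 0.0, -0.866]]
force: [-0.8, 1.3, 1.3]
width: 0.0412
```

Emit:
send_rows --commands '[[[0.3,0,0,0,0,0,0],[0.3,0.002,0,-0.0035,0,0,0],[0.3,0.002,0,-0.0035,0,0,0],[0.3,0,0,0,0,0,0],[0.3,0,0,0,0,0,0]]]'

```text
time: 19.08
position: [0.5051, 0.3742, 0.0709]
eef_rot: [[-0.863, -0.083, -0.498], [-0.072, 0.997, -0.041], [0.5, 0.0, -0.866]]
force: [2.3, 2.1, -9.3]
width: 0.042
```

Run:
```python
from goal import *
s=manip.sense();print(s['time'],s['position'],s['force'],s['width'])
# rows: rotate about vertical axis through K by -d deg each
K=np.array([.5095,.3753,0]);K=np.array([.5085,.3750,0])
R=s['eef_rot'];p=s['position'].copy()
N=5;D=np.radians(-42.0/N)
from scipy.spatial.transform import Rotation as Ro
Q=Ro.from_rotvec([0,0,D]).as_matrix()
p2=K+Q@(p-K)
print('shift',(R.T@(p2-p)/.5).round(4),'turn',(Ro.from_matrix(R.T@Q@R).as_rotvec()/(np.pi/2)).round(4), 'y now',np.degrees(np.arctan2(R[1,1],R[0,1])))
```

```text
19.075 [0.50512308 0.37422062 0.07089344] [ 2.27778691  2.14165003 -9.34821256] 0.04195977252562188
shift [0.0001 0.001  0.    ] turn [-0.0466 -0.      0.0809] y now 94.7600256437754
```

Emit:
send_rows --commands '[[[0.3,0,0.001,0,-0.046,0,0.08],[0.3,0,0.001,0,-0.046,0,0.08],[0.3,0,0.001,0,-0.046,0,0.08],[0.3,0,0.001,0,-0.046,0,0.08],[0.3,0,0.001,0,-0.046,0,0.08],[0.3,0,0,0,0,0,0],[0.3,0,0,0,0,0,0]]]'

```text
time: 19.95
position: [0.5059, 0.377, 0.0717]
eef_rot: [[-0.694, 0.599, -0.399], [0.519, 0.801, 0.299], [0.499, 0.001, -0.867]]
force: [3.2, 5.2, -9.4]
width: 0.0417
```

Run:
```python
from goal import *
s=manip.sense();R=s['eef_rot'];print(s['time'],s['position'],s['force'],s['moment'],s['width'],np.degrees(np.arctan2(R[1,1],R[0,1])),R.round(3))
im=vision.capture('wrist');cv2.imwrite("pics/w11.png",im[:,:,::-1])
im=vision.capture('side');cv2.imwrite("pics/s11.png",cv2.resize(im[120:320,200:460,::-1],None,fx=3,fy=3))
```

```text
19.95 [0.50585022 0.37704215 0.07168278] [ 3.16661733  5.16426391 -9.39769129] [ 0.18258174 -1.94893709 -0.65897146] 0.041722187212008606 53.226465192320276 [[-0.694  0.599 -0.399]
 [ 0.519  0.801  0.299]
 [ 0.499  0.001 -0.867]]
```

View pics/w11.png

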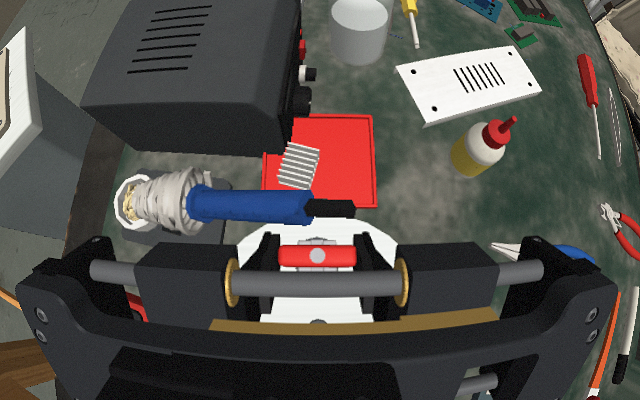

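View pics/s11.png

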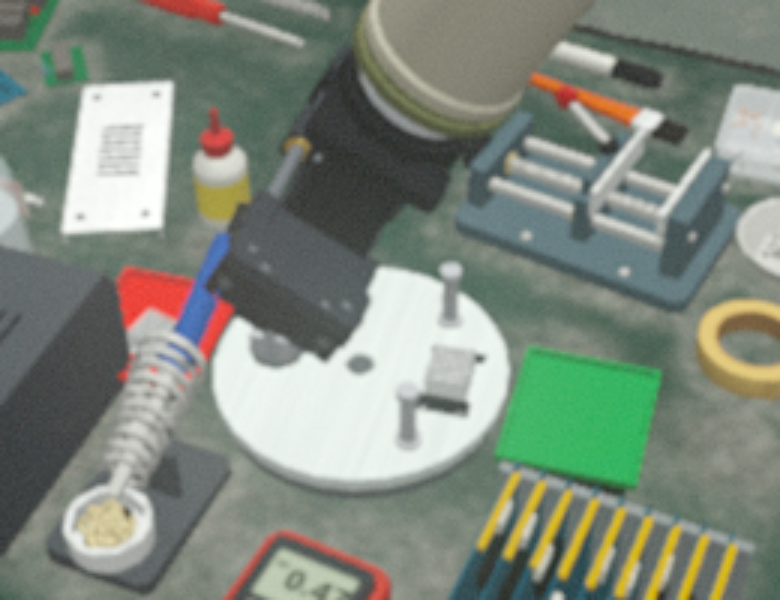

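Emit:
send_rows --commands '[[[0.3,-0.002,0,0.0035,0,0,0],[0.3,-0.002,0,0.0035,0,0,0],[0.3,-0.002,0,0.0035,0,0,0],[0.3,-0.002,0,0.0035,0,0,0],[0.3,0,0,0,0,0,0]]]'

```text
time: 20.68
position: [0.5059, 0.3771, 0.0634]
eef_rot: [[-0.694, 0.599, -0.4], [0.518, 0.801, 0.299], [0.499, 0.0, -0.867]]
force: [3.0, 4.7, -6.7]
width: 0.0417
```

Emit:
send_rows --commands '[[[0.3,-0.002,0,0.0035,0,0,0],[0.3,-0.002,0,0.0035,0,0,0],[0.3,-0.002,0,0.0035,0,0,0],[0.3,0,0,0,0,0,0]]]'

```text
time: 21.18
position: [0.5058, 0.3771, 0.0574]
eef_rot: [[-0.694, 0.599, -0.4], [0.518, 0.801, 0.299], [0.499, 0.0, -0.866]]
force: [2.6, 5.2, -6.3]
width: 0.0419
```

Emit:
send_rows --commands '[[[-0.2,0,0,0,0,0,0],[-0.2,0,0,0,0,0,0],[-0.2,0,0,0,0,0,0],[-0.2,0,0,-0.06,0,0,0],[-0.2,0,0,-0.1,0,0,0],[-0.2,0,0,-0.04,0,0,0],[-0.2,0,0,0,0,0,0]]]'

```text
time: 22.05
position: [0.5469, 0.3463, 0.1451]
eef_rot: [[-0.694, 0.6, -0.398], [0.519, 0.8, 0.299], [0.498, 0.001, -0.867]]
force: [-0.4, -0.2, 0.2]
width: 0.0521
```

Run:
```python
from goal import *
s=manip.sense();R=s['eef_rot'];print(s['time'],s['position'],s['force'],s['width'])
im=vision.capture('wrist');cv2.imwrite("pics/w12.png",im[:,:,::-1])
im=vision.capture('side');cv2.imwrite("pics/s12.png",cv2.resize(im[120:320,200:460,::-1],None,fx=3,fy=3))
for n in('knob_top','pivot','nest'):
  r=vision.landmark_of('wrist',n)[:1]
  for q in r:
    for z in ((.074,.086) if n=='knob_top' else (.024,)):
        p=atz('wrist',q['at'],z,s);d=p[:2]-[.5518,.3445];print(n,q,p,np.linalg.norm(d),np.degrees(np.arctan2(d[1],d[0])))
print(move(s,(.5518+.02*np.cos(np.radians(-37.5)),.3445+.02*np.sin(np.radians(-37.5)),.15),Rg(52.5,0)))
```

```text
22.05 [0.54690243 0.34628693 0.14506423] [-0.35140821 -0.16563453  0.17297247] 0.0520619478575239
knob_top {'at': [316.8, 197.6], 'confidence': 0.86} [0.50874075 0.37553199 0.074     ] 0.05307619962272608 144.22041692362907
knob_top {'at': [316.8, 197.6], 'confidence': 0.86} [0.51101981 0.37378142 0.086     ] 0.05020384407807979 144.32049869891603
pivot {'at': [317.2, 267.1], 'confidence': 0.93} [0.55467642 0.34180969 0.024     ] 0.003938469994010044 -43.08515013362509
nest {'at': [320.7, 316.2], 'confidence': 0.78} [0.59520929 0.31567761 0.024     ] 0.05210659222679398 -33.582899083961884
(array([-0.0384,  0.0026, -0.0334]), array([-0.0011, -0.3317,  0.0074]))
```

View pics/w12.png

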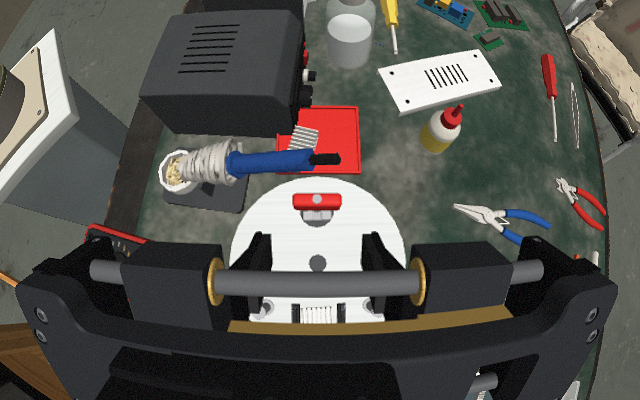

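View pics/s12.png

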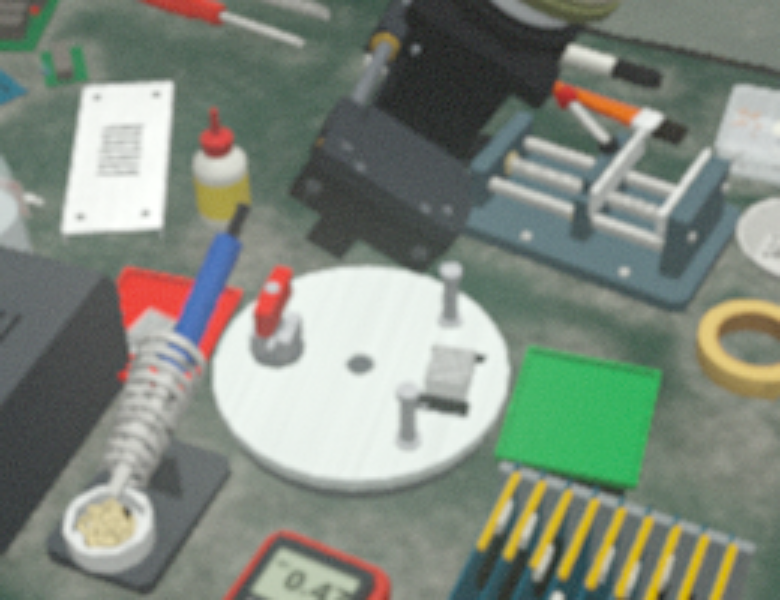

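Run:
```python
from goal import *
for c in ('side','scene'):
    im=vision.capture(c)
    cv2.imwrite(f"pics/{c}13.png",cv2.resize(im[180:280,240:370,::-1],None,fx=6,fy=6,interpolation=cv2.INTER_CUBIC))
    r=vision.landmark_of(c,'knob_top')[:1];print(c,r)
    a=np.radians(142.5);K=np.array([.5518,.3445])+.052*np.array([np.cos(a),np.sin(a)])
    for z in(.074,.086,.046,.04): print(z,proj(c,(*K,z)),6*(proj(c,(*K,z))-[240,180]))
```

```text
side [{'at': [289.5, 216.5], 'confidence': 0.78}]
0.074 [289.98844902 215.37309428] [299.93069412 212.23856568]
0.086 [289.52551408 210.25333686] [297.1530845  181.52002117]
0.046 [291.03573827 226.95542797] [306.21442963 281.73256782]
0.04 [291.25437515 229.37340874] [307.5262509  296.24045245]
scene [{'at': [283.4, 198.5], 'confidence': 0.42}]
0.074 [284.43810324 197.69585647] [266.62861947 106.17513882]
0.086 [284.33870464 192.73963721] [266.03222784  76.43782326]
0.046 [284.66385106 208.95210777] [267.98310636 173.71264665]
0.04 [284.71113392 211.30972851] [268.26680351 187.85837103]
```

View pics/side13.png

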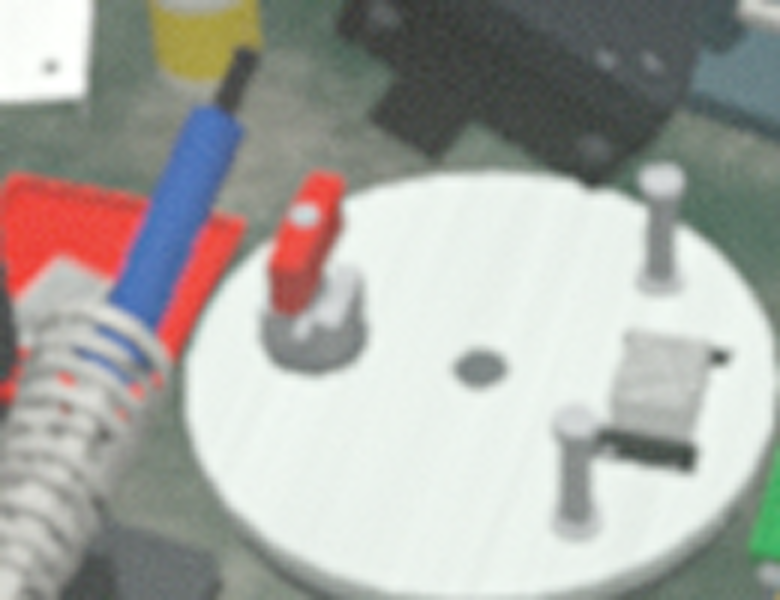

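Emit:
send_rows --commands '[[[1,0,0,0,0,-0.111,0],[1,0,0,0,0,-0.111,0],[1,0,0,0,0,-0.11,0.007],[1,0,0,0,0,0,0],[1,0,0,0,0,0,0]]]'

```text
time: 23.12
position: [0.5457, 0.3464, 0.1437]
eef_rot: [[-0.794, 0.607, -0.003], [0.607, 0.794, -0.0], [0.002, -0.002, -1.0]]
force: [-0.2, -0.6, -0.7]
width: 0.0098
```

Run:
```python
from goal import *
s=manip.sense();R=s['eef_rot'];print(s['time'],s['position'],s['width'],R.round(4))
u=np.array([np.cos(np.radians(-37.5)),np.sin(np.radians(-37.5))]);piv=np.array([.5518,.3445])
print(move(s,(*(piv+.025*u),.06),Rg(52.5,0)))
im=vision.capture('wrist');cv2.imwrite("pics/w14.png",im[:,:,::-1])
for c in('side','scene'):
    vision.capture(c)
    for n in('heat_sink','nest','green_tray','pivot'):
        for q in vision.landmark_of(c,n)[:2]:
            d=atz(c,q['at'],Z[n])[:2]-piv;print(c,n,round(q['confidence'],2),'u',(d@u).round(4),'t',(d@[-u[1],u[0]]).round(4))
```

```text
23.125 [0.54569746 0.34635803 0.14372728] 0.009788127974731612 [[-7.943e-01  6.075e-01 -3.300e-03]
 [ 6.075e-01  7.943e-01 -3.000e-04]
 [ 2.500e-03 -2.200e-03 -1.000e+00]]
(array([-0.0624,  0.0048,  0.1673]), array([-0.0014, -0.0016,  0.001 ]))
side heat_sink 0.57 u 0.0509 t -0.0047
side nest 0.64 u 0.0547 t -0.0008
side green_tray 0.88 u 0.1295 t 0.0027
side pivot 0.73 u -0.0048 t 0.0095
side pivot 0.42 u 0.0522 t 0.0027
scene heat_sink 0.58 u 0.0576 t 0.0055
scene nest 0.96 u 0.0491 t -0.0012
scene green_tray 0.82 u 0.1318 t 0.0006
scene pivot 0.92 u 0.0069 t 0.0119
```

View pics/w14.png

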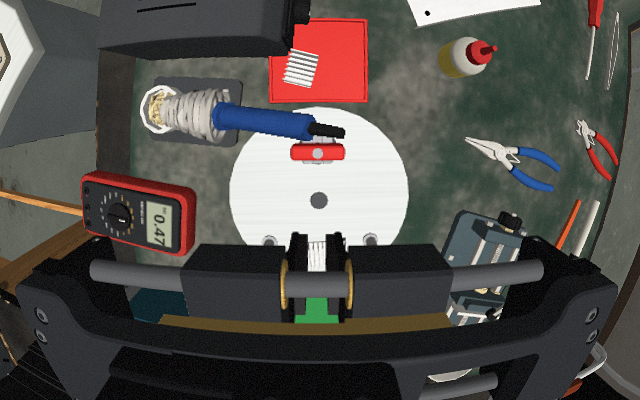

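Emit:
send_rows --commands '[[[1,-0.062,0.005,0,0,0,0],[1,0,0,0.08,0,0,0],[1,0,0,0.08,0,0,0],[1,0,0,0.05,0,0,0],[1,0,0,0,0,0,0],[1,0,0,0,0,0,0]]]'

```text
time: 24.42
position: [0.5723, 0.3303, 0.0401]
eef_rot: [[-0.794, 0.607, -0.001], [0.607, 0.794, 0.0], [0.001, -0.0, -1.0]]
force: [0.5, 0.3, 1.0]
width: 0.0005
```

Run:
```python
from goal import *
s=manip.sense();R=s['eef_rot'];print(s['time'],s['position'],s['width'],s['force'])
u=np.array([np.cos(np.radians(-37.5)),np.sin(np.radians(-37.5))]);piv=np.array([.5518,.3445])
d=s['position'][:2]-piv;print(d@u,d@[-u[1],u[0]],move(s,(*(piv+.12*u),.033),Rg(52.5,0)))
im=vision.capture('side');cv2.imwrite("pics/s15.png",cv2.resize(im[160:320,240:450,::-1],None,fx=3.7,fy=3.7))
```

```text
24.425 [0.57227614 0.33032241 0.04012473] 0.0004915700832306382 [0.51122378 0.28574875 0.9737224 ]
0.024875579905193086 0.0012172469993090755 (array([-0.1903, -0.0028,  0.0141]), array([-0.0001, -0.0004,  0.0012]))
```

View pics/s15.png

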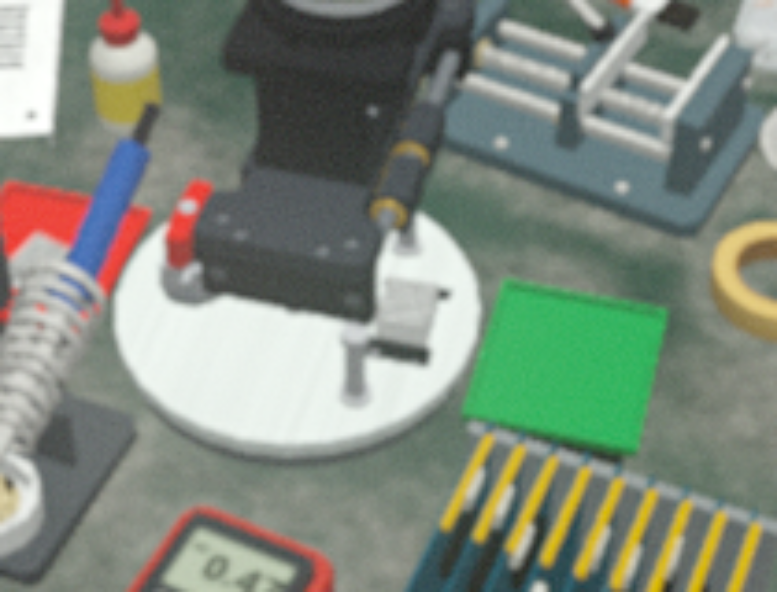

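Emit:
send_rows --commands '[[[1,0,-0.002,0.014,0,0,0],[1,0,0,0,0,0,0],[1,-0.016,0,0,0,0,0],[1,-0.016,0,0,0,0,0],[1,-0.016,0,0,0,0,0],[1,0,0,0,0,0,0]]]'

```text
time: 25.22
position: [0.5909, 0.3134, 0.0317]
eef_rot: [[-0.794, 0.608, -0.002], [0.608, 0.794, -0.001], [0.001, -0.002, -1.0]]
force: [-0.5, -0.0, 0.8]
width: 0.0005
```

Run:
```python
from goal import *
s=manip.sense();R=s['eef_rot'];print(s['time'],s['position'],s['width'],s['force'])
u=np.array([np.cos(np.radians(-37.5)),np.sin(np.radians(-37.5))]);piv=np.array([.5518,.3445])
d=s['position'][:2]-piv;print(d@u,d@[-u[1],u[0]])
im=vision.capture('side');cv2.imwrite("pics/s16.png",cv2.resize(im[160:320,240:450,::-1],None,fx=3.7,fy=3.7))
```

```text
25.225 [0.59087212 0.31341674 0.03167148] 0.0005401833226681171 [-5.35041416e-01 -2.44270247e-04  7.55380296e-01]
0.049920284112251814 -0.0008744110563779301
```

View pics/s16.png

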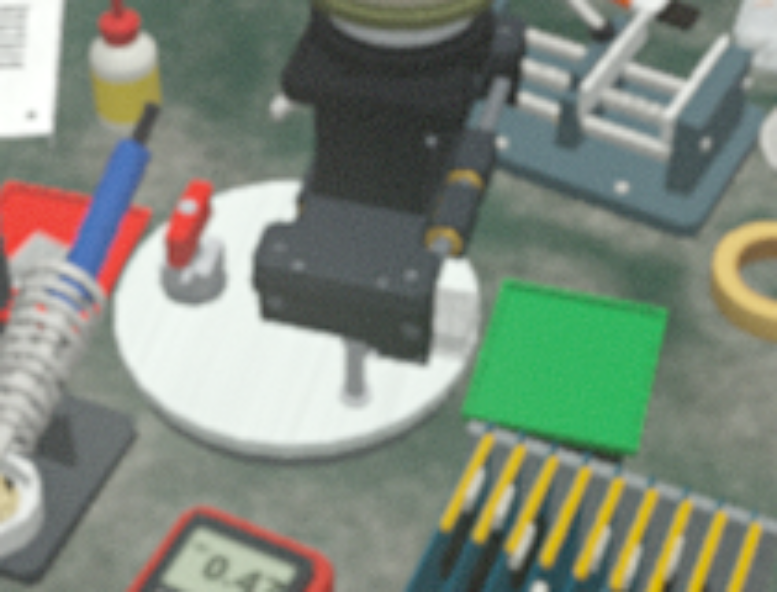

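Emit:
send_rows --commands '[[[1,-0.016,0.001,-0.002,0,0,0],[1,-0.016,0.001,0,0,0,0],[1,-0.016,0,0,0,0,0],[1,-0.016,0,0,0,0,0],[1,0,0,0,0,0,0]]]'

```text
time: 25.9
position: [0.6167, 0.2949, 0.0326]
eef_rot: [[-0.794, 0.608, -0.002], [0.608, 0.794, -0.001], [0.001, -0.002, -1.0]]
force: [0.1, -0.1, 0.4]
width: 0.0005
```

Run:
```python
from goal import *
s=manip.sense();R=s['eef_rot'];print(s['time'],s['position'],s['width'],s['force'])
u=np.array([np.cos(np.radians(-37.5)),np.sin(np.radians(-37.5))]);piv=np.array([.5518,.3445])
d=s['position'][:2]-piv;print(d@u,d@[-u[1],u[0]])
im=vision.capture('side');cv2.imwrite("pics/s17.png",cv2.resize(im[160:320,240:450,::-1],None,fx=3.7,fy=3.7))
im=vision.capture('scene');cv2.imwrite("pics/c17.png",cv2.resize(im[160:320,240:450,::-1],None,fx=3.7,fy=3.7))
```

```text
25.9 [0.61674864 0.29489219 0.03258334] 0.00047222073515130206 [ 0.07421181 -0.06459088  0.38941971]
0.08172653992649945 0.00018170105983804913
```

View pics/s17.png

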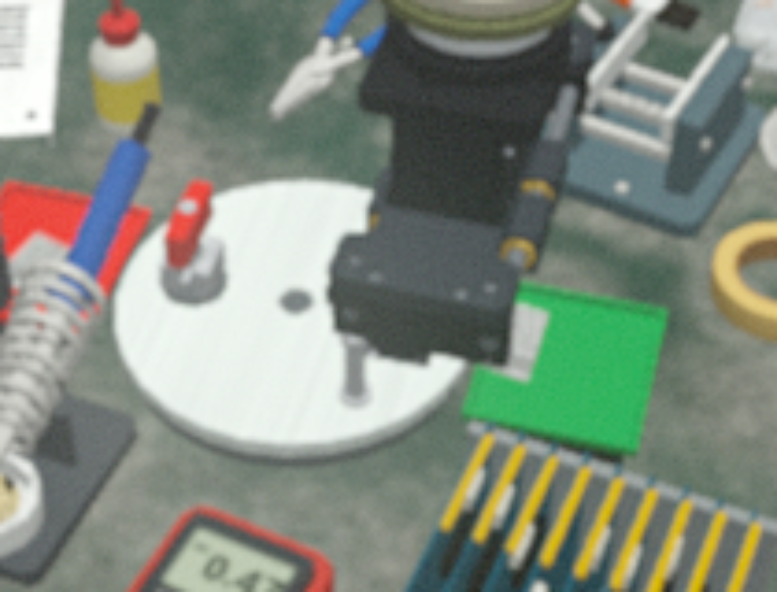

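View pics/c17.png

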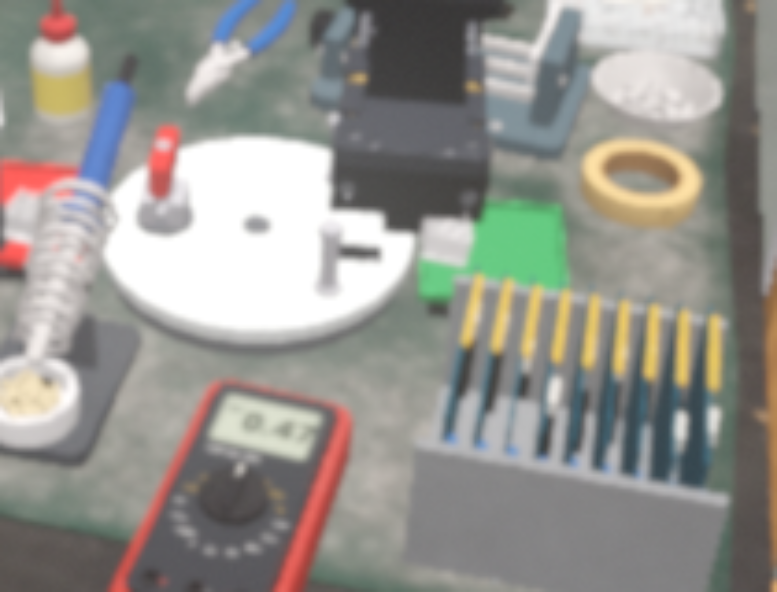

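Emit:
send_rows --commands '[[[1,-0.012,0,0,0,0,0],[1,0.004,0,0.005,0,0,0],[1,0,0,0.005,0,0,0],[1,-0.014,0,0,0,0,0],[1,-0.014,0,0,0,0,0],[1,-0.014,0,0,0,0,0],[1,0,0,0,0,0,0]]]'

```text
time: 26.88
position: [0.6366, 0.2797, 0.0276]
eef_rot: [[-0.794, 0.608, -0.002], [0.608, 0.794, -0.001], [0.001, -0.002, -1.0]]
force: [0.6, 0.1, -0.8]
width: 0.0002
```

Run:
```python
from goal import *
s=manip.sense();R=s['eef_rot'];print(s['time'],s['position'],s['width'],s['force'])
u=np.array([np.cos(np.radians(-37.5)),np.sin(np.radians(-37.5))]);piv=np.array([.5518,.3445])
d=s['position'][:2]-piv;print(d@u,d@[-u[1],u[0]])
im=vision.capture('side');cv2.imwrite("pics/s18.png",cv2.resize(im[160:320,240:450,::-1],None,fx=3.7,fy=3.7))
```

```text
26.875 [0.63663912 0.27970138 0.02763639] 0.0002477990593106185 [ 0.55118517  0.10620974 -0.79896338]
0.10675430002943241 0.00023857861590377444
```

View pics/s18.png

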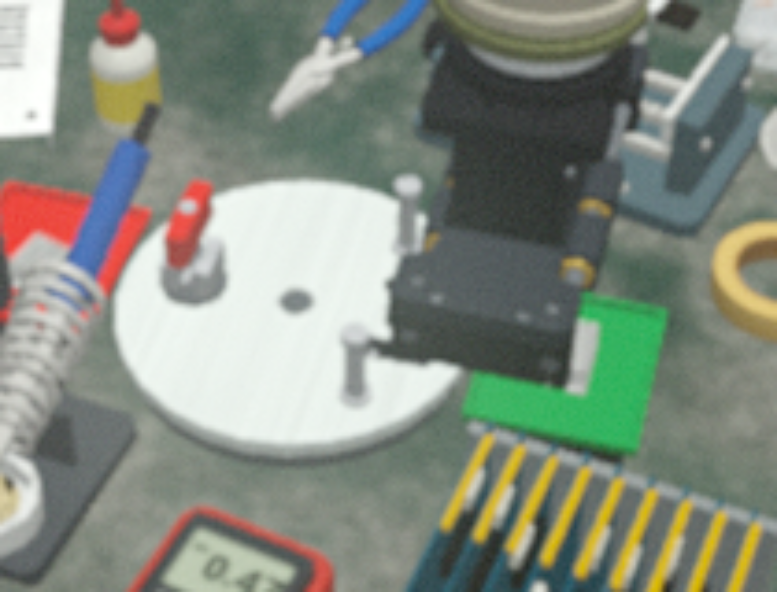

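Emit:
send_rows --commands '[[[1,0.016,0,0,0,0,0],[1,0,0,-0.08,0,0,0],[1,0,0,-0.12,0,0,0],[1,-0.08,0,-0.1,0,0,0],[1,-0.1,0,0,0,0,0],[1,0,0,0,0,0,0],[1,0,0,0,0,0,0]]]'

```text
time: 27.8
position: [0.6998, 0.2326, 0.1758]
eef_rot: [[-0.795, 0.607, -0.003], [0.607, 0.795, 0.0], [0.003, -0.002, -1.0]]
force: [-0.4, 1.0, -0.1]
width: 0.0003
```

Run:
```python
from goal import *
s=manip.sense();print(s['time'],s['position'],s['force'])
im=vision.capture('wrist');cv2.imwrite("pics/w19.png",im[:,:,::-1])
im=vision.capture('side');cv2.imwrite("pics/s19.png",cv2.resize(im[160:320,240:450,::-1],None,fx=3.7,fy=3.7))
u=np.array([np.cos(np.radians(-37.5)),np.sin(np.radians(-37.5))]);piv=np.array([.5518,.3445])
for n in('heat_sink','nest','green_tray','pivot','knob_top','spare_sink'):
    for q in vision.landmark_of('wrist',n)[:2]:
        d=atz('wrist',q['at'],.019 if n=='heat_sink' else Z[n],s)[:2]-piv;print(n,q['at'],round(q['confidence'],2),'u',(d@u).round(4),'t',(d@[-u[1],u[0]]).round(4))
```

```text
27.8 [0.69977272 0.2326284  0.17579228] [-0.4203683   1.03716116 -0.08091472]
heat_sink [314.9, 133.0] 0.59 u 0.1308 t -0.0005
nest [318.5, 58.7] 0.64 u 0.0545 t 0.0029
pivot [319.0, 11.6] 0.56 u 0.0036 t 0.0032
spare_sink [321.2, 56.4] 0.53 u 0.0512 t 0.0056
```

View pics/w19.png

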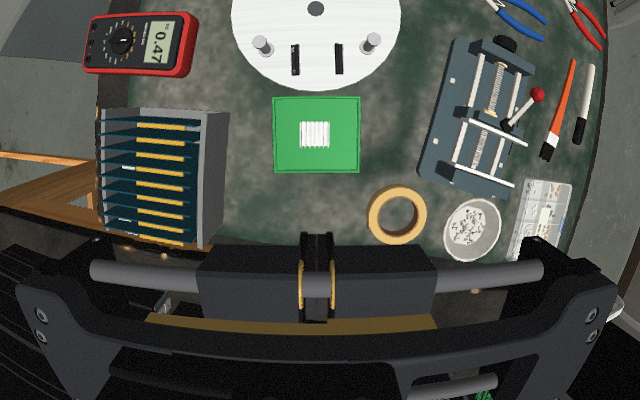

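View pics/s19.png

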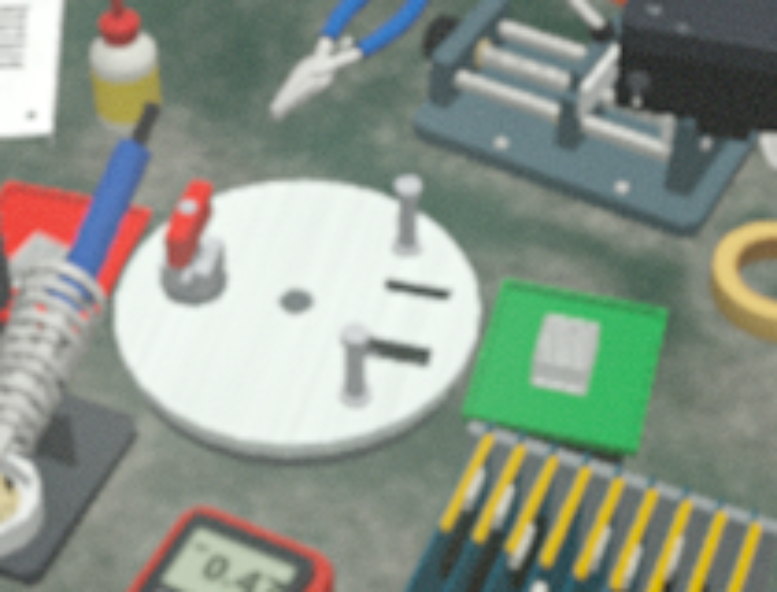

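Heat sink lies flat in the middle of the green tray (px 315,134 in the wrist view), the nest is empty and faces it, the knob is home and nothing else has moved. Handing in.

```bash
python3 -c "
from cell import order
print(order.sign_off())"
```

```text
the job is handed in; nothing more can be done
None
```

The heat sink now lies in the green tray, the table is turned to face it with the plunger back in, and I handed the job in at about 28 s of the 72 s allowed.

**What I did, in order:**
1. Gripped the red knob, pulled it up 15 mm and twisted it about +41°. It stayed parked out when I let go.
2. Pushed peg_b counter-clockwise to the stop, where the push force rose to about 5 N. I used peg_b because the soldering iron crowds peg_a.
3. Re-gripped the knob by its ends, with the gripper leaned 30° away from the soldering iron. I twisted it back and let it down under its own spring pull.
4. Pushed the heat sink straight out of the nest with the closed fingers, without lifting it.

**What the last checks showed:**
- **Plunger:** in the side camera the knob top matches the home height of 74 mm, and the bar is square to the line from the pivot. I judged the lock from that and from how the knob went down; I did not test it by pushing a peg.
- **Heat sink:** it lies flat at 131 mm from the pivot, against 132 mm for the tray's centre, with less than 1 mm of sideways offset. It is wholly inside the rim.
- **Other things:** the pictures show the spare sink, bottle, soldering iron and the rest where they were. The highest force I read at the wrist was about 11 N.
- **Disagreements:** the landmark networks sometimes put the pivot several mm off and once mistook the nest for the spare sink. I relied on the given geometry instead. In the last wrist picture they did not find the green tray or the knob, so I judged those by eye.

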